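# Pile the blanks and hold the spring jaw open at the index

## Task

Get the next glue-up ready: lay the two wooden blanks from the table on the one that lies on the jig's loading deck, so that all three form one square pile with flush edges, and let go of the pile. Then pull the jig's spring-loaded jaw open by its upright handle until its pointer is level with the index blade on the side rail, and hold it there against the spring: finish still holding it, because it shuts when let go. Leave the pliers, the bowl and the glue stick alone.

Things in the scene. Friction and masses are not known exactly. Their poses are not given: they have to be found in the camera images.
- clamp_jig: Fixed grey laminate jig board, 265 (x) x 210 (y) x 12 mm; origin on the table, the board reaching x -140 to +125 mm and y -105 to +105 mm from it. Loading deck on its -y half, clamp on its +y half; the jaw opens towards its -x (roughly to the robot). Tallest part: the handle, 72 mm above the table; the jaws stand 38 mm high.
- deck_center (a point): Centre of the top face of the loading deck, a cork pad 62 (x) x 92 (y) mm on the jig, 16 mm above the table; axes as the jig's.
- blank_base: Light wooden blank 50 (x) x 80 (y) x 14 (z) mm, 50 g, with a 14 mm bore through its middle, loose on the loading deck, long side along the jig's y; origin at the centre of its underside.
- blank_1: The same kind of blank, 50 x 80 x 14 mm, lying flat on the table to the right of the jig, nearer to or farther from the robot than blank_2; origin at the centre of its underside, long side along its y.
- blank_2: The other blank on the table, identical, 50 x 80 x 14 mm; origin at the centre of its underside, long side along its y.
- jaw_carriage: Sliding jaw of the jig with handle and pointer: it moves only along the jig's x, up to 60 mm towards -x; its origin lies at the jig's origin when shut and its axes are the jig's. A spring pulls it shut with 4.5 N when shut, 10 N at 55 mm; it starts shut and shuts whenever let go.
- handle_grip (a point): Grip point on the jaw's upright wooden handle, 60 mm above the table; axes as the jig's. The handle is a plate 14 mm (x) x 34 mm (y); its top is 12 mm above this point, its foot 29 mm below. Pinch it from above across its 14 mm. Behind it (+x) 59 mm are free to the jaw, whose top lies 22 mm below this point.
- pointer_tip (a point): Tip of the thin steel pointer that sticks out sideways (jig +y) from the jaw, 30 mm above the table; it moves with the jaw. Axes as the jig's.
- index_blade (a point): The mark: upright steel blade, 2 mm thick, on the black clip on the jig's side rail, 30 mm above the table; axes as the jig's. The pointer is level with it when both have the same x in the jig's frame. The clip is fixed, 22 to 50 mm along -x from the pointer of the shut jaw.
- pliers: Bystander: pliers with red grips lying flat at the left, 48 x 180 x 14 mm; origin at the centre of the underside.
- paste_bowl: Bystander: white bowl at the left behind, 95 mm across, 42 mm high; origin at the centre of the underside.
- glue_stick: Bystander: glue stick standing upright at the right, 21 mm across, 89 mm high; origin at the centre of the underside.
There are look-alikes about, which are no part of the job. What is shaped like the blank_2 but green, orange or yellow is not meant.

How it is judged:
By the outcome, as a careful person would: the job done as asked, in the order asked, and still so for the second after the job is handed in, while the arm keeps its last pose, push and grip.
It also fails if it takes over 61 s, if anything falls off the work surface, if the arm or the gripper's body presses on something with over 40 N, if the wrist force passes 120 N, or if a joint passes its speed limit or range.

## Robot

A 7-joint arm with a two-finger parallel gripper is mounted at the origin on a cart in front of the work surface, level with it; the furniture and walls round the work are solid. World frame = base frame: x ahead of the robot, y to its left, z up, the work surface at z = 0. Lengths are in m, angles in rad, forces in N, time in s.
With the tool pointing down it reaches from about 0.425 to 0.95 m from the base axis. Payload 16.7 kg.
Tool frame: the origin (TCP) lies midway between the tips of the shut fingers; the grasp point (between the pads) lies behind it (robot.grasp_offset is the y of the grasp point in the tool frame, in m); y points along the fingers, z is the direction in which the jaws open and shut, and the axes are right-handed (so a half turn about y gives the same grasp; the last joint's range is limited). The gripper opens to 94 mm and grips with 3 to 60 N. Pads are 16 mm wide; open, the fingers measure 119 mm over their backs; the gripper's body (75 mm by 177 mm) begins 78 mm behind the grasp point.
Start: joints at [0.969, 0.426, 0.074, 1.606, -0.034, 1.111, -0.067], TCP at [0.295, -0.607, 0.205] pointing down, gripper open.
Joint ranges: [-2.85, 2.85], [-0.5, 2.14], [-1.23, 1.37], [0.21, 2.46], [-1.02, 4.16], [0.16, 2.05], [-2.73, 2.73]. Speed limits (rad/s): [1.89, 1.89, 2.39, 2.39, 3.01, 3.01, 3.01].

## Interface

Orientations are given as a unit quaternion [x, y, z, w].
In Python, from rig import robot, optics gives the robot as it stands.
- The arm moves only by the tool send_rows, never from a script. Its argument "steps" is a list of rows, each a list of 7 numbers: the shift along the tool's x, y, z in m, then the turn, a rotation vector about the tool's x, y, z in degrees, then the opening, from -1 (shut) to 1 (fully open), so that 0 is half open. In form: [[dx, dy, dz, rx, ry, rz, jaw], ...]. A call has 1 to 10 rows; each row is the pose to reach, as a shift and turn from the pose commanded when the call began, along the tool's axes at that moment; what a row does not reach only later rows make up. A row lasts 1/10 s, in which the tool goes at most 50 mm and 8.59 degrees, less where a joint would pass 70% of its speed; a pose out of reach is approached as far as the arm can. A call with a gripper value outside its range is refused whole. The fingers move at their own pace and stop on an object; "newtons" is the grip in N (left out, the last holds). Time passes only in rows, so rows that repeat a pose let the fingers close. It gives the time, the measured TCP pose, the force and the opening at its end, in the units of the state.
- robot.get_obs(): the state, without advancing time (a new reading comes with each control period).
- optics.read_camera(name): name is "side" or "top"; returns a dict with "img" (480x640x3 uint8, red, green, blue), "z_map" (480x640 float32, m along the optical axis (not along the pixel's ray), 0 where there is no reading), "mtx" (3x3 intrinsics, pixels), "pose" (4x4, takes a point from camera to world coordinates). Camera axes: x right, y up, looking along -z (the intrinsics and any distortion apply to the point x, -y, -z); pixel columns grow to the right and rows downward; lengths in m; the calibration is good to about 2 mm. A picture is of the moment at which its call begins.
- robot.sign_off(): hands the job in, once; it reports no verdict.
The state is a dict: "clock": time; "joint_pos": joint angles; "joint_velocities": joint speeds; "joint_torque": joint torques, N m; "tool_pos": TCP position; "eef_rot": TCP orientation; "force": force on the tool from outside, world axes, zero at the start; "moment": the same for the moment, N m; "finger_gap": opening from 0.0 (shut) to 1.0 (fully open).
Only numpy, scipy, OpenCV 4.12 (cv2) and the standard library are available. Lean on these libraries where they do the work, as an engineer would, in place of code of your own. Each camera call takes 0.05 s, during which the arm holds its last target.

## Working session

There is one attempt and no reset: what is moved stays moved. The work goes in short steps, Python scripts to look and compute and a tool call to move; the robot and the scene stay as the last step left them, time stands still between calls to the robot, and variables do not carry over. Pictures are saved under pics/ and viewed, and the job is handed in when it is done.

Besides the shell and the picture viewer there is one more tool, called as name(argument=value, ...) on one line, values as JSON. send_rows: Moves the arm, as the interface text tells. Its arguments: {"type":"object","properties":{"steps":{"type":"array","items":{"type":"array","items":{"type":"number"}}},"newtons":{"type":"number"}},"required":["steps"]}

```bash
mkdir -p pics; ls
cat > h.py <<'E'
import numpy as np, cv2
from rig import robot, optics
def shot(n,save=None):
    d=optics.read_camera(n)
    np.savez('%s.npz'%n,**d)
    if save: cv2.imwrite('pics/'+save,d['img'][:,:,::-1])
    return d
def load(n): return dict(np.load('%s.npz'%n))
def ray(d,u,v):
    K=d['mtx'];P=d['pose']
    r=np.array([(u-K[0,2])/K[0,0],-(v-K[1,2])/K[1,1],-1.])
    return P[:3,3],P[:3,:3]@r
def plane(d,u,v,z):
    o,r=ray(d,u,v); return o+r*(z-o[2])/r[2]
def depthpt(d,u,v):
    o,r=ray(d,u,v); return o+r*d['z_map'][int(round(v)),int(round(u))]
def cloud(d):
    K=d['mtx'];P=d['pose'];v,u=np.mgrid[0:480,0:640];z=d['z_map']
    c=np.stack([(u-K[0,2])/K[0,0]*z,-(v-K[1,2])/K[1,1]*z,-z],-1)
    return c@P[:3,:3].T+P[:3,3]
def proj(d,p):
    K=d['mtx'];P=d['pose'];c=P[:3,:3].T@(np.asarray(p)-P[:3,3])
    return K[0,0]*c[0]/-c[2]+K[0,2], K[1,1]*(-c[1])/-c[2]+K[1,2]
E
python3 - <<'E'
from h import *
for n in('side','top'):
    d=shot(n,n+'0.png');print(n,d['mtx'].tolist(),d['pose'].round(3).tolist(),[k for k in d])
o=robot.get_obs();print(o);print(robot.grasp_offset)
E
```

```text
pics
side [[591.2841976953505, 0.0, 315.52637470763403], [0.0, 591.2841976953505, 238.9765882573815], [0.0, 0.0, 1.0]] [[0.991, 0.037, -0.13, 0.317], [-0.133, 0.426, -0.895, -1.422], [0.022, 0.904, 0.427, 0.723], [0.0, 0.0, 0.0, 1.0]] ['img', 'z_map', 'mtx', 'pose']
top [[476.90040145648027, 0.0, 316.7545307621986], [0.0, 476.90040145648027, 234.26626735667114], [0.0, 0.0, 1.0]] [[-0.009, 0.996, -0.09, 0.421], [-1.0, -0.01, -0.014, -0.055], [-0.015, 0.09, 0.996, 1.307], [0.0, 0.0, 0.0, 1.0]] ['img', 'z_map', 'mtx', 'pose']
{'clock': 0.1, 'joint_pos': array([ 0.96851691,  0.4266605 ,  0.07386609,  1.60652965, -0.034133  ,
        1.11078737, -0.06711493]), 'joint_velocities': array([-8.88982191e-05, -7.98226352e-04, -6.15886618e-04, -7.48948156e-04,
       -1.65448057e-03,  5.53640647e-04,  1.95484508e-03]), 'joint_torque': array([ 5.86004040e-03, -9.37472606e+01,  3.67584318e+00, -4.55043161e+01,
       -4.86944220e-02,  1.67601777e-02,  3.25421968e-05]), 'tool_pos': array([ 0.29509886, -0.60664694,  0.20485788]), 'eef_rot': array([-0.15880052,  0.68945228, -0.68868628,  0.15858485]), 'force': array([-0.07067691, -0.42149491, -0.0504285 ]), 'moment': array([0.00348925, 0.02412441, 0.02427675]), 'finger_gap': 1.0012093180024726}
-0.0188
```

View pics/top0.png

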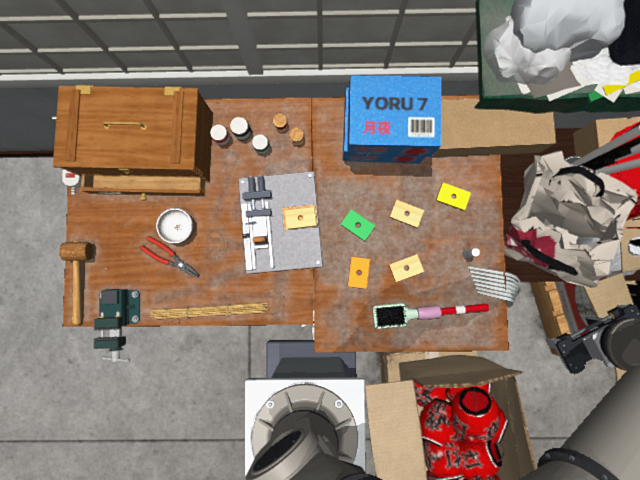

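View pics/side0.png

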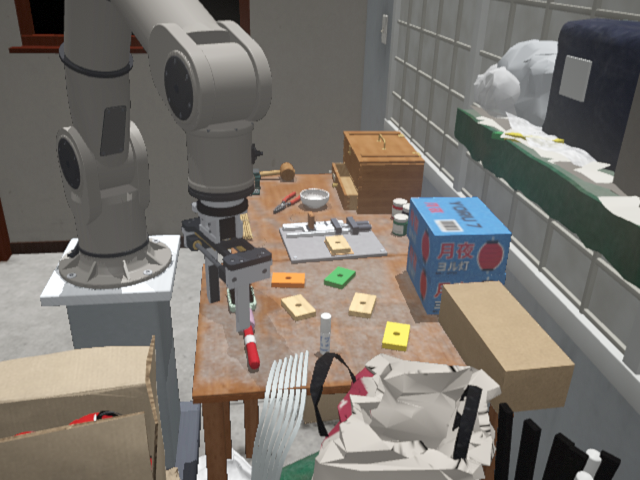

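Top view: the light-wood candidates are (407,213) and (407,268), and the base is at (300,217). Look-alikes: green (357,224), orange (359,272), yellow (453,196). I choose the two light-wood ones and check them in a crop.

Run:
```python
from h import *
d=load('top');s=load('side')
a=cv2.resize(d['img'][165:285,230:480],None,fx=3.2,fy=3.2,interpolation=cv2.INTER_CUBIC)
cv2.imwrite('pics/crop_top.png',a[:,:,::-1])
a=cv2.resize(s['img'][200:330,260:400],None,fx=4.5,fy=4.5,interpolation=cv2.INTER_CUBIC)
cv2.imwrite('pics/crop_side.png',a[:,:,::-1])
hsv=cv2.cvtColor(d['img'],cv2.COLOR_RGB2HSV)
for n,(u,v) in dict(b=(292,217),n=(407,258),f=(407,205),tab=(440,240),g=(365,216),y=(453,190),o=(359,262)).items():
    print(n,hsv[v,u],depthpt(d,u,v).round(4))
hs=cv2.cvtColor(s['img'],cv2.COLOR_RGB2HSV)
for (u,v) in ((338,240),(299,300),(365,298),(380,260)): print(hs[v,u],depthpt(s,u,v).round(4))
```

```text
b [ 26  87 250] [0.5842 0.0297 0.0322]
n [ 24 103 253] [ 0.4715 -0.2793  0.0165]
f [ 24  96 253] [ 0.6164 -0.2837  0.0126]
tab [ 12 128 172] [ 0.5203 -0.3727  0.0036]
g [ 11  57 169] [ 0.5892 -0.1698 -0.0018]
y [ 30 203 250] [ 0.6566 -0.4105  0.012 ]
o [ 21 190 250] [ 0.4621 -0.1503  0.0103]
[ 20  69 247] [0.587  0.0114 0.0339]
[ 20  69 247] [ 0.4507 -0.2597  0.0151]
[ 20  65 255] [ 0.6044 -0.2654  0.0149]
[ 13  58 176] [ 0.6901 -0.0576  0.0033]
```

View pics/crop_top.png

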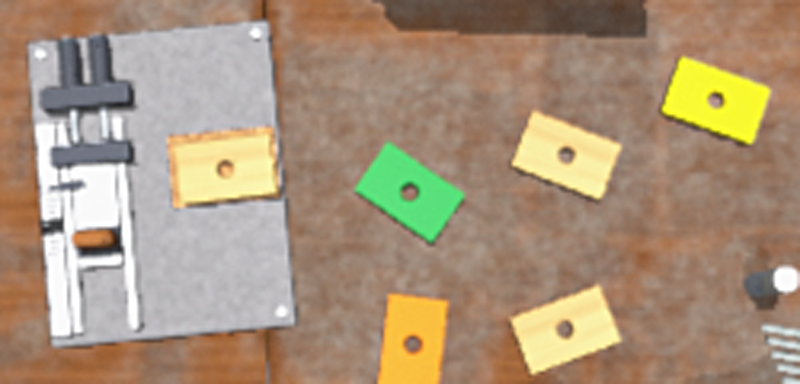

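View pics/crop_side.png

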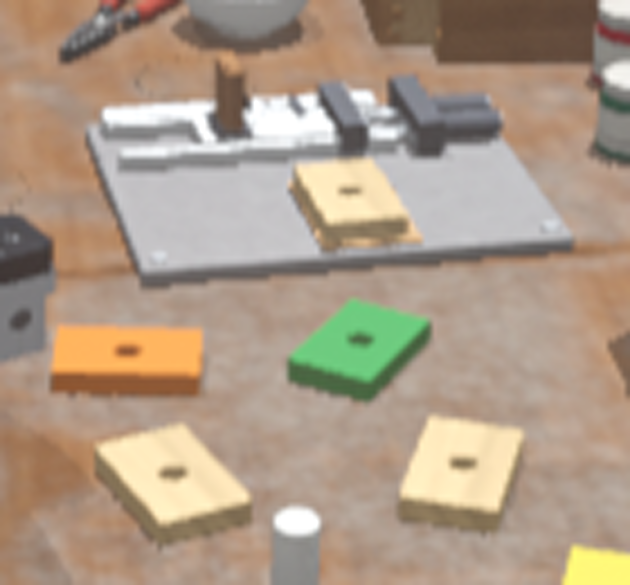

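```bash
cat > meas.py <<'E'
from h import *
def blank(d,uv,ztop,vmin,smax,win=30,dbg=None):
    u0,v0=uv
    im=cv2.cvtColor(d['img'],cv2.COLOR_RGB2HSV).astype(int)
    m=((im[...,2]>vmin)&(im[...,1]<smax)&(im[...,0]>14)&(im[...,0]<34)).astype(np.uint8)
    w=np.zeros_like(m);w[v0-win:v0+win,u0-win:u0+win]=1;m&=w
    n,l,st,_=cv2.connectedComponentsWithStats(m)
    k=1+np.argmax(st[1:,4]);m=(l==k).astype(np.uint8)
    c,_=cv2.findContours(m,cv2.RETR_EXTERNAL,cv2.CHAIN_APPROX_NONE)
    c=max(c,key=cv2.contourArea)
    f=np.zeros_like(m);cv2.drawContours(f,[c],-1,1,-1)
    v,u=np.nonzero(f)
    P=np.array([plane(d,a,b,ztop)[:2] for a,b in zip(u,v)])
    ce=P.mean(0);C=np.cov(P.T);w_,V=np.linalg.eigh(C)
    ax=V[:,1];yaw=np.degrees(np.arctan2(ax[1],ax[0]))%180
    rc=cv2.minAreaRect((P*1000).astype(np.float32))
    return ce,yaw,np.sqrt(12*w_)*1000,rc
E
python3 - <<'E'
from meas import *
d=load('top');s=load('side')
for n,tu,su,z in (('base',(300,217),(338,243),.030),('near',(407,268),(298,306),.014),('far',(407,213),(363,304),.014)):
    for cn,cam,uv,vm,sm in (('top',d,tu,215,125),('side',s,su,225,100)):
        ce,yaw,sz,rc=blank(cam,uv,z,vm,sm,20 if cn=='side' else 28)
        print(n,cn,ce.round(4),round(yaw,1),sz.round(1),[np.round(x,1) for x in rc[:2]],rc[2])
E
```

```text
base top [0.5841 0.0092] 98.5 [52.7 86. ] [array([584.8,  10.5]), array([58.3, 89.2])] 6.022926330566406
base side [0.5848 0.0087] 97.5 [50.7 81. ] [array([585. ,   9.8]), array([50.4, 81.5])] 5.972802639007568
near top [ 0.446  -0.2772] 110.2 [50.2 80.9] [array([ 446.1, -277.3]), array([50.1, 80.8])] 19.95911979675293
near side [ 0.446 -0.278] 109.3 [49.9 80.2] [array([ 445.9, -276.9]), array([49.7, 80.5])] 19.236783981323242
far top [ 0.5946 -0.2819] 68.0 [50.2 80.8] [array([ 594.5, -282. ]), array([80.7, 49.9])] 67.76213073730469
far side [ 0.5941 -0.2823] 67.0 [49.8 80. ] [array([ 594.2, -281.6]), array([80.5, 49.4])] 67.67889404296875
```

Run:
```python
from meas import *
d=load('top');s=load('side')
for sm in (95,105,112,118):
  for vm in (215,235,245):
    ce,yaw,sz,rc=blank(d,(300,217),.030,vm,sm,28);print(sm,vm,ce.round(4),round(yaw,1),sz.round(1),[np.round(x,1) for x in rc[:2]],round(rc[2],1))
for sm in (75,85,95):
    ce,yaw,sz,rc=blank(s,(338,243),.030,225,sm,20);print(sm,ce.round(4),round(yaw,1),sz.round(1),[np.round(x,1) for x in rc[:2]],round(rc[2],1))
# edges of board in top: screws & corners
im=cv2.cvtColor(d['img'],cv2.COLOR_RGB2HSV)
m=((im[...,1]<40)&(im[...,2]>110)).astype(np.uint8);w=np.zeros_like(m);w[165:280,232:328]=1;m&=w
m=cv2.morphologyEx(m,cv2.MORPH_CLOSE,np.ones((5,5)))
c,_=cv2.findContours(m,cv2.RETR_EXTERNAL,cv2.CHAIN_APPROX_NONE);c=max(c,key=cv2.contourArea)[:,0]
P=np.array([plane(d,a,b,.012)[:2]*1000 for a,b in c]).astype(np.float32)
print('board',cv2.minAreaRect(P))
hull=cv2.convexHull(P)[:,0];
ap=cv2.approxPolyDP(hull.reshape(-1,1,2),12,True)[:,0];print(ap)
# right edge fit
q=P[(c[:,0]>310)&(c[:,1]>180)&(c[:,1]<262)];vx=cv2.fitLine(q,cv2.DIST_HUBER,0,.01,.01).ravel();print('right edge yaw',np.degrees(np.arctan2(vx[1],vx[0])))
```

```text
95 215 [0.5747 0.0065] 96.4 [29.8 83. ] [array([574.6,   7.6]), array([31.4, 78. ])] 8.4
95 235 [0.5747 0.0065] 96.4 [29.8 83. ] [array([574.6,   7.6]), array([31.4, 78. ])] 8.4
95 245 [0.5747 0.0066] 96.5 [29.8 82.8] [array([574.6,   7.6]), array([31.4, 78. ])] 8.4
105 215 [0.5831 0.0083] 96.3 [48.4 78.3] [array([583.1,   8.5]), array([48.3, 78.6])] 6.6
105 235 [0.5831 0.0084] 96.5 [48.4 78.1] [array([583. ,   8.7]), array([48.3, 78.3])] 6.6
105 245 [0.5831 0.0084] 96.8 [48.4 78. ] [array([583. ,   8.7]), array([48.3, 78.3])] 6.6
112 215 [0.5833 0.0084] 95.5 [49.8 79.3] [array([583.6,   7.3]), array([49.6, 81.9])] 5.8
112 235 [0.5835 0.0088] 96.6 [49.5 78.7] [array([583.5,   9.1]), array([49.3, 78.9])] 6.6
112 245 [0.5833 0.0086] 96.2 [48.6 78.3] [array([583.3,   8.7]), array([48.6, 78.1])] 6.1
118 215 [0.5829 0.0093] 97.5 [50.7 82.1] [array([582.6,  10.8]), array([51.9, 88.8])] 7.6
118 235 [0.5833 0.0098] 98.1 [50.2 80.9] [array([582.6,  12.2]), array([51.6, 85.4])] 7.6
118 245 [0.5832 0.0088] 96.2 [48.8 78.6] [array([583.1,   9.4]), array([48.6, 79.5])] 6.5
75 [0.5848 0.0087] 97.5 [50.7 81. ] [array([585. ,   9.8]), array([50.4, 81.5])] 6.0
85 [0.5848 0.0087] 97.5 [50.7 81. ] [array([585. ,   9.8]), array([50.4, 81.5])] 6.0
95 [0.5848 0.0087] 97.5 [50.7 81. ] [array([585. ,   9.8]), array([50.4, 81.5])] 6.0
board ((575.1375732421875, 64.37745666503906), (265.2591857910156, 210.39285278320312), 4.718409538269043)
[[714.1342   -24.731728]
 [696.89     177.1942  ]
 [434.99484  153.81444 ]
 [452.13187  -49.83285 ]]
right edge yaw 5.015526
```

```bash
cat > mv.py <<'E'
from h import *
from scipy.spatial.transform import Rotation as R
def axes():
    o=robot.get_obs();return o,R.from_quat(o['eef_rot']).as_matrix()
def to(p,ang=None,ref=None):
    """row to bring TCP to p with tool z along world angle ang (mod 180), tool y down"""
    o,M=axes()
    d=M.T@(np.asarray(p)-o['tool_pos'])
    if ang is None: rv=np.zeros(3)
    else:
        best=None
        for k in (0,180):
            a=np.radians(ang+k);z=np.array([np.cos(a),np.sin(a),0]);y=np.array([0,0,-1.]);x=np.cross(y,z)
            T=np.stack([x,y,z],1);r=R.from_matrix(M.T@T).as_rotvec(degrees=True)
            if best is None or np.linalg.norm(r)<np.linalg.norm(best): best=r
        rv=best
    return (d*1000).round(1),rv.round(2)
def st():
    o,M=axes();print('t',o['clock'].round(2) if hasattr(o['clock'],'round') else o['clock'],'tcp',o['tool_pos'].round(4),'zang',round(np.degrees(np.arctan2(M[1,2],M[0,2])),2),'ydown',M[:,1].round(4),'gap mm',round(o['finger_gap']*94,1),'F',o['force'].round(1),'q7',o['joint_pos'].round(2))
E
python3 - <<'E'
from mv import *
st();o,M=axes();print(M.round(3))
print('near',to([.446,-.2775,.12],19.7)); print('far',to([.5943,-.282,.12],-22.2))
E
```

```text
t 0.1 tcp [ 0.2951 -0.6066  0.2049] zang -64.06 ydown [-5.e-04  1.e-03 -1.e+00] gap mm 94.1 F [-0.1 -0.4 -0.1] q7 [ 0.97  0.43  0.07  1.61 -0.03  1.11 -0.07]
[[-0.899 -0.001  0.437]
 [-0.437  0.001 -0.899]
 [ 0.    -1.    -0.001]]
near (array([-279.7,   85.1, -229.9]), array([ 5.000e-02, -8.376e+01, -4.000e-02]))
far (array([-411.1,   85. , -161. ]), array([ 6.000e-02, -4.186e+01, -2.000e-02]))
```

send_rows(steps=[[-0.411,0,-0.161,0,-41.9,0,1],[-0.411,0,-0.161,0,-41.9,0,1],[-0.411,0,-0.161,0,-41.9,0,1],[-0.411,0,-0.161,0,-41.9,0,1],[-0.411,0,-0.161,0,-41.9,0,1],[-0.411,0,-0.161,0,-41.9,0,1],[-0.411,0,-0.161,0,-41.9,0,1],[-0.411,0,-0.161,0,-41.9,0,1],[-0.411,0.08,-0.161,0,-41.9,0,1],[-0.411,0.1,-0.161,0,-41.9,0,1]])

```text
clock: 1.1
tool_pos: [0.5952, -0.282, 0.1137]
eef_rot: [0.395, -0.585, 0.587, -0.396]
force: [0.6, -0.9, -0.6]
finger_gap: 0.998
```

Run:
```python
from mv import *
st();print(to([.5943,-.282,.004],-22.2))
```

```text
t 1.1 tcp [ 0.5952 -0.282   0.1137] zang -22.0 ydown [ 3.4e-03 -4.0e-04 -1.0e+00] gap mm 93.8 F [ 0.6 -0.9 -0.6] q7 [ 0.5   0.49 -0.2   1.72  0.12  0.94 -0.14]
(array([  0.4, 109.7,  -1.2]), array([-0.19,  0.2 , -0.05]))
```

send_rows(steps=[[0,0.05,0,0,0,0,1],[0,0.085,0,0,0,0,1],[0,0.1,0,0,0,0,1],[0,0.1,0,0,0,0,1],[0,0.1,0,0,0,0,1]])

```text
clock: 1.6
tool_pos: [0.5934, -0.2848, 0.0151]
eef_rot: [0.394, -0.586, 0.587, -0.395]
force: [1.3, 0.0, 1.3]
finger_gap: 0.999
```

Run:
```python
from mv import *
st();print(to([.5943,-.282,.004],-22.2))
d=shot('side');a=cv2.resize(d['img'][240:340,280:420],None,fx=5,fy=5);cv2.imwrite('pics/g1.png',a[:,:,::-1])
```

```text
t 1.6 tcp [ 0.5934 -0.2848  0.0151] zang -22.18 ydown [ 1.4e-03 -5.0e-04 -1.0e+00] gap mm 93.9 F [1.3 0.  1.3] q7 [ 0.49  0.61 -0.19  1.77  0.15  0.77 -0.16]
(array([-2.9, 11.1, -0.3]), array([-0.08,  0.02, -0.  ]))
```

View pics/g1.png

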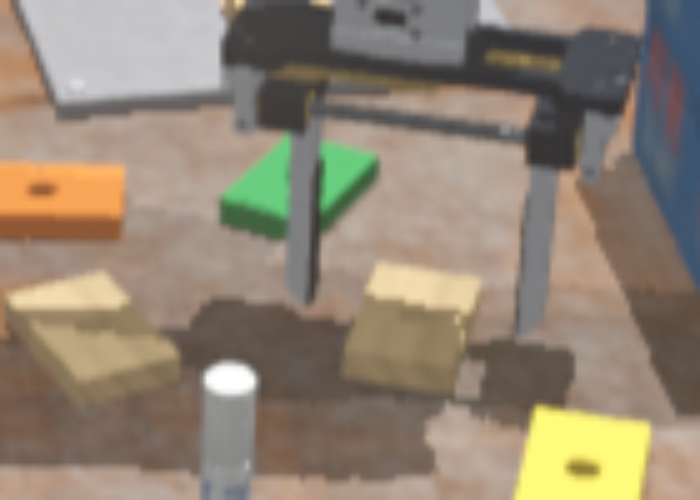

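send_rows(steps=[[0,0,0,0,0,0,1],[0,0,0,0,0,0,1]])

```text
clock: 1.85
tool_pos: [0.5934, -0.2848, 0.0152]
eef_rot: [0.394, -0.586, 0.587, -0.395]
force: [-0.4, -0.2, 1.0]
finger_gap: 1.0
```

Run:
```python
from mv import *
st();print(to([.5943,-.282,.004],-22.2))
```

```text
t 1.85 tcp [ 0.5934 -0.2848  0.0152] zang -22.17 ydown [ 2.1e-03 -9.0e-04 -1.0e+00] gap mm 94.0 F [-0.4 -0.2  1. ] q7 [ 0.49  0.61 -0.19  1.77  0.15  0.77 -0.16]
(array([-3. , 11.2, -0.3]), array([-0.13,  0.03,  0.  ]))
```

send_rows(steps=[[-0.003,0.006,0,0,0,0,1],[-0.003,0.011,0,0,0,0,1],[-0.003,0.011,0,0,0,0,1]])

```text
clock: 2.15
tool_pos: [0.5933, -0.2811, 0.0017]
eef_rot: [-0.395, 0.587, -0.586, 0.394]
force: [-0.5, -0.2, -0.0]
finger_gap: 0.999
```

Run:
```python
from mv import *
st();print(to([.5943,-.282,.004],-22.2))
```

```text
t 2.15 tcp [ 0.5933 -0.2811  0.0017] zang -22.14 ydown [-1.2e-03  6.0e-04 -1.0e+00] gap mm 93.9 F [-0.5 -0.2 -0. ] q7 [ 0.48  0.63 -0.18  1.78  0.16  0.75 -0.17]
(array([ 0.4, -2.3,  1.3]), array([ 0.07,  0.06, -0.01]))
```

send_rows(steps=[[0.0005,-0.002,0.001,0,0,0,0.3],[0.0005,-0.002,0.001,0,0,0,-0.1],[0.0005,-0.002,0.001,0,0,0,-0.1],[0.0005,-0.002,0.001,0,0,0,-0.1],[0.0005,-0.002,0.001,0,0,0,-0.1],[0.0005,-0.002,0.001,0,0,0,-0.1]], newtons=20)

```text
clock: 2.75
tool_pos: [0.5945, -0.2824, 0.0046]
eef_rot: [-0.395, 0.587, -0.587, 0.395]
force: [0.7, 0.5, 0.7]
finger_gap: 0.526
```

Run:
```python
from mv import *
st()
```

```text
t 2.75 tcp [ 0.5945 -0.2824  0.0046] zang -22.16 ydown [ 0.  0. -1.] gap mm 49.4 F [0.7 0.5 0.7] q7 [ 0.48  0.63 -0.18  1.77  0.16  0.76 -0.17]
```

send_rows(steps=[[0,-0.04,0,0,0,0,-0.1],[0,-0.08,0,0,0,0,-0.1],[0,-0.11,0,0,0,0,-0.1],[0,-0.11,0,0,0,0,-0.1]])

```text
clock: 3.15
tool_pos: [0.5967, -0.2833, 0.1193]
eef_rot: [0.393, -0.585, 0.589, -0.396]
force: [-0.5, 1.3, 0.3]
finger_gap: 0.529
```

Run:
```python
from mv import *
st();print(to([.584,.0088,.1],6.3))
```

```text
t 3.15 tcp [ 0.5967 -0.2833  0.1193] zang -22.17 ydown [ 0.0061 -0.0025 -1.    ] gap mm 49.7 F [-0.5  1.3  0.3] q7 [ 0.5   0.49 -0.2   1.71  0.12  0.95 -0.14]
(array([-265.7,   18.5, -122.2]), array([ -0.37, -28.47,   0.1 ]))
```

send_rows(steps=[[-0.265,0,-0.122,-0.2,-28.4,0,-0.1],[-0.265,0,-0.122,-0.2,-28.4,0,-0.1],[-0.265,0,-0.122,-0.2,-28.4,0,-0.1],[-0.265,0,-0.122,-0.2,-28.4,0,-0.1],[-0.265,0,-0.122,-0.2,-28.4,0,-0.1],[-0.265,0,-0.122,-0.2,-28.4,0,-0.1],[-0.265,0,-0.122,-0.2,-28.4,0,-0.1],[-0.265,0,-0.122,-0.2,-28.4,0,-0.1],[-0.265,0,-0.122,-0.2,-28.4,0,-0.1],[-0.265,0,-0.122,-0.2,-28.4,0,-0.1]])

```text
clock: 4.15
tool_pos: [0.5814, 0.0075, 0.1143]
eef_rot: [0.527, -0.474, 0.472, -0.525]
force: [0.2, -0.4, -1.1]
finger_gap: 0.531
```

Run:
```python
from mv import *
st();
d=shot('side');a=cv2.resize(d['img'][160:290,260:420],None,fx=4.5,fy=4.5);cv2.imwrite('pics/g2.png',a[:,:,::-1])
print(to([.584,.0088,.036],6.3))
```

```text
t 4.15 tcp [0.5814 0.0075 0.1143] zang 6.12 ydown [-3.8e-03  2.0e-04 -1.0e+00] gap mm 49.9 F [ 0.2 -0.4 -1.1] q7 [ 0.2   0.4  -0.4   1.88  0.19  0.9  -0.19]
(array([-0.9, 78.4,  3. ]), array([ 0.21, -0.18, -0.04]))
```

View pics/g2.png

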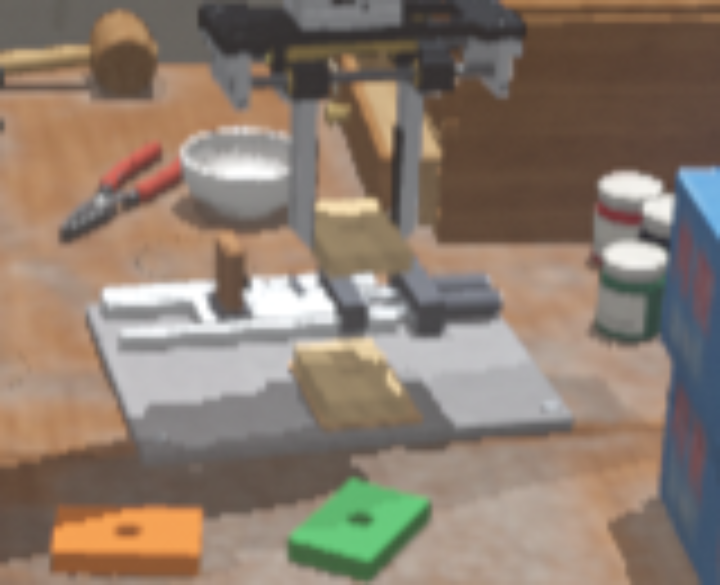

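send_rows(steps=[[-0.001,0.03,0.003,0.2,0,0,-0.1],[-0.001,0.055,0.003,0.2,0,0,-0.1],[-0.001,0.07,0.003,0.2,0,0,-0.1],[-0.001,0.07,0.003,0.2,0,0,-0.1],[-0.001,0.07,0.003,0.2,0,0,-0.1]])

```text
clock: 4.7
tool_pos: [0.5844, 0.0102, 0.0451]
eef_rot: [-0.526, 0.472, -0.472, 0.527]
force: [1.1, -0.5, -0.5]
finger_gap: 0.528
```

Run:
```python
from mv import *
st();print(to([.584,.0088,.0355],6.3))
```

```text
t 4.7 tcp [0.5844 0.0102 0.0451] zang 6.22 ydown [ 2.e-04  1.e-03 -1.e+00] gap mm 49.6 F [ 1.1 -0.5 -0.5] q7 [ 0.17  0.5  -0.37  1.92  0.25  0.77 -0.24]
(array([ 1.3,  9.6, -0.5]), array([-0.01, -0.08, -0.06]))
```

send_rows(steps=[[0.001,0.005,-0.0005,0,0,0,-0.1],[0.001,0.009,-0.0005,0,0,0,-0.1],[0.001,0.01,-0.0005,0,0,0,-0.1],[0.001,0.01,-0.0005,0,0,0,-0.1]])

```text
clock: 5.1
tool_pos: [0.5837, 0.0093, 0.0347]
eef_rot: [-0.526, 0.472, -0.472, 0.527]
force: [0.9, -0.2, -0.3]
finger_gap: 0.529
```

Run:
```python
from mv import *
st();print(to([.584,.0088,.0355],6.3))
```

```text
t 5.1 tcp [0.5837 0.0093 0.0347] zang 6.24 ydown [ 2.e-04  9.e-04 -1.e+00] gap mm 49.8 F [ 0.9 -0.2 -0.3] q7 [ 0.16  0.51 -0.37  1.93  0.26  0.75 -0.24]
(array([ 0.5, -0.8,  0.2]), array([-0.02, -0.06, -0.05]))
```

No contact force yet; down 1.5 mm more, then release.

send_rows(steps=[[0,0.001,0,0,0,0,-0.1],[0,0.0015,0,0,0,0,-0.1],[0,0.0015,0,0,0,0,-0.1]])

```text
clock: 5.4
tool_pos: [0.5839, 0.0094, 0.0345]
eef_rot: [-0.526, 0.472, -0.472, 0.527]
force: [-8.2, -0.9, 23.3]
finger_gap: 0.529
```

Run:
```python
from mv import *
st()
```

```text
t 5.4 tcp [0.5839 0.0094 0.0345] zang 6.24 ydown [ 6.e-04  4.e-04 -1.e+00] gap mm 49.7 F [-8.2 -0.9 23.3] q7 [ 0.16  0.51 -0.37  1.93  0.26  0.75 -0.24]
```

send_rows(steps=[[0,-0.001,0,0,0,0,-0.1],[0,-0.001,0,0,0,0,0.3],[0,-0.001,0,0,0,0,0.8],[0,-0.001,0,0,0,0,0.8]])

```text
clock: 5.8
tool_pos: [0.5837, 0.0094, 0.034]
eef_rot: [-0.526, 0.472, -0.472, 0.527]
force: [0.1, -0.2, -0.8]
finger_gap: 0.747
```

send_rows(steps=[[0,-0.04,0,0,0,0,0.9],[0,-0.09,0,0,0,0,1],[0,-0.12,0,0,0,0,1],[0,-0.12,0,0,0,0,1]])

```text
clock: 6.2
tool_pos: [0.586, 0.0095, 0.1585]
eef_rot: [-0.525, 0.471, -0.474, 0.528]
force: [0.5, 0.5, -0.4]
finger_gap: 1.001
```

Run:
```python
from mv import *
st();print(to([.446,-.2775,.13],19.7))
d=shot('side');a=cv2.resize(d['img'][200:290,260:400],None,fx=5,fy=5);cv2.imwrite('pics/g3.png',a[:,:,::-1])
```

```text
t 6.2 tcp [0.586  0.0095 0.1585] zang 6.23 ydown [ 0.0065  0.001  -1.    ] gap mm 94.1 F [ 0.5  0.5 -0.4] q7 [ 0.21  0.36 -0.41  1.84  0.17  0.97 -0.17]
(array([ 270.1,   27.3, -170.5]), array([ -0.38, -13.47,   0.03]))
```

View pics/g3.png

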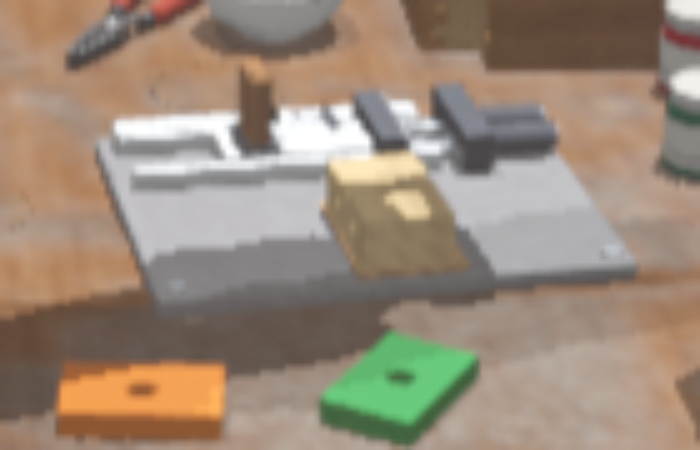

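send_rows(steps=[[0.27,0.0,-0.17,-0.2,-13.5,0,1],[0.27,0.0,-0.17,-0.2,-13.5,0,1],[0.27,0.0,-0.17,-0.2,-13.5,0,1],[0.27,0.0,-0.17,-0.2,-13.5,0,1],[0.27,0.0,-0.17,-0.2,-13.5,0,1],[0.27,0.0,-0.17,-0.2,-13.5,0,1],[0.27,0.04,-0.17,-0.2,-13.5,0,1],[0.27,0.08,-0.17,-0.2,-13.5,0,1],[0.27,0.1,-0.17,-0.2,-13.5,0,1],[0.27,0.1,-0.17,-0.2,-13.5,0,1]])

```text
clock: 7.25
tool_pos: [0.4415, -0.2764, 0.0502]
eef_rot: [0.579, -0.41, 0.404, -0.578]
force: [0.3, -0.1, -0.9]
finger_gap: 1.0
```

Run:
```python
from mv import *
st();print(to([.446,-.2775,.0045],19.7))
```

```text
t 7.25 tcp [ 0.4415 -0.2764  0.0502] zang 19.74 ydown [-0.0088  0.0035 -1.    ] gap mm 94.0 F [ 0.3 -0.1 -0.9] q7 [ 0.69  0.4  -0.31  2.06  0.18  0.72  0.61]
(array([ 2.9, 45.7,  4.1]), array([ 0.41,  0.04, -0.36]))
```

send_rows(steps=[[0.002,0.02,0.003,0,0,0,1],[0.002,0.03,0.003,0,0,0,1],[0.002,0.03,0.003,0,0,0,1]])

```text
clock: 7.55
tool_pos: [0.4469, -0.2779, 0.0232]
eef_rot: [0.579, -0.408, 0.405, -0.578]
force: [-1.1, 0.7, 0.7]
finger_gap: 0.995
```

Run:
```python
from mv import *
st();print(to([.446,-.2775,.0045],19.7))
```

```text
t 7.55 tcp [ 0.4469 -0.2779  0.0232] zang 19.77 ydown [-0.005   0.0011 -1.    ] gap mm 93.6 F [-1.1  0.7  0.7] q7 [ 0.67  0.45 -0.29  2.06  0.21  0.66  0.59]
(array([-0.6, 18.7, -0.6]), array([ 0.25,  0.07, -0.15]))
```

send_rows(steps=[[-0.001,0.01,-0.001,0.2,0,0,1],[-0.001,0.017,-0.001,0.2,0,0,1],[-0.001,0.017,-0.001,0.2,0,0,1],[-0.001,0.017,-0.001,0.2,0,0,1]])

```text
clock: 7.95
tool_pos: [0.4461, -0.2778, 0.007]
eef_rot: [-0.578, 0.407, -0.407, 0.579]
force: [-0.2, -0.2, -0.0]
finger_gap: 0.998
```

Run:
```python
from mv import *
st();print(to([.446,-.2775,.0045],19.7))
```

```text
t 7.95 tcp [ 0.4461 -0.2778  0.007 ] zang 19.74 ydown [-1.0e-04  1.3e-03 -1.0e+00] gap mm 93.8 F [-0.2 -0.2 -0. ] q7 [ 0.67  0.47 -0.28  2.07  0.22  0.62  0.58]
(array([-0.3,  2.5,  0. ]), array([-0.02,  0.04, -0.07]))
```

send_rows(steps=[[0,0.002,0,0,0,0,0.3],[0,0.002,0,0,0,0,-0.1],[0,0.002,0,0,0,0,-0.1],[0,0.002,0,0,0,0,-0.1],[0,0.002,0,0,0,0,-0.1],[0,0.002,0,0,0,0,-0.1],[0,0.002,0,0,0,0,-0.1]], newtons=20)

```text
clock: 8.65
tool_pos: [0.4461, -0.2778, 0.0049]
eef_rot: [-0.578, 0.407, -0.407, 0.579]
force: [-0.1, 0.3, 1.2]
finger_gap: 0.532
```

Run:
```python
from mv import *
st()
```

```text
t 8.65 tcp [ 0.4461 -0.2778  0.0049] zang 19.74 ydown [-0.      0.0013 -1.    ] gap mm 50.0 F [-0.1  0.3  1.2] q7 [ 0.67  0.48 -0.28  2.08  0.22  0.62  0.58]
```

send_rows(steps=[[0,-0.04,0,0,0,0,-0.1],[0,-0.09,0,0,0,0,-0.1],[0,-0.13,0,0,0,0,-0.1],[0,-0.13,0,0,0,0,-0.1],[0,-0.13,0,0,0,0,-0.1]])

```text
clock: 9.15
tool_pos: [0.4463, -0.2783, 0.1356]
eef_rot: [-0.578, 0.407, -0.407, 0.579]
force: [-0.3, 0.4, -1.0]
finger_gap: 0.531
```

Run:
```python
from mv import *
st();print(to([.584,.0092,.13],6.25))
```

```text
t 9.15 tcp [ 0.4463 -0.2783  0.1356] zang 19.72 ydown [ 1.4e-03  1.0e-04 -1.0e+00] gap mm 49.9 F [-0.3  0.4 -1. ] q7 [ 0.73  0.28 -0.34  1.99  0.12  0.88  0.67]
(array([-224.2,    5.8,  226.6]), array([-8.000e-02,  1.347e+01,  1.000e-02]))
```

send_rows(steps=[[-0.224,0,0.2266,0,13.5,0,-0.1],[-0.224,0,0.2266,0,13.5,0,-0.1],[-0.224,0,0.2266,0,13.5,0,-0.1],[-0.224,0,0.2266,0,13.5,0,-0.1],[-0.224,0,0.2266,0,13.5,0,-0.1],[-0.224,0,0.2266,0,13.5,0,-0.1],[-0.224,0,0.2266,0,13.5,0,-0.1],[-0.224,0,0.2266,0,13.5,0,-0.1],[-0.224,0,0.2266,0,13.5,0,-0.1],[-0.224,0,0.2266,0,13.5,0,-0.1]])

```text
clock: 10.15
tool_pos: [0.5829, 0.008, 0.1342]
eef_rot: [0.526, -0.473, 0.472, -0.526]
force: [-0.6, -0.9, -0.6]
finger_gap: 0.529
```

Run:
```python
from mv import *
st();print(to([.584,.0092,.05],6.25))
```

```text
t 10.15 tcp [0.5829 0.008  0.1342] zang 6.17 ydown [-1.9e-03  7.0e-04 -1.0e+00] gap mm 49.8 F [-0.6 -0.9 -0.6] q7 [ 0.21  0.38 -0.42  1.86  0.19  0.94 -0.18]
(array([-1. , 84.2,  1.4]), array([ 0.1 , -0.08, -0.05]))
```

Contact is expected at TCP ≈ 0.049 (0.0345 + 0.014 + 0.0003). Go to 0.056 first.

send_rows(steps=[[-0.001,0.04,0.0014,0,0,0,-0.1],[-0.001,0.07,0.0014,0,0,0,-0.1],[-0.001,0.078,0.0014,0,0,0,-0.1],[-0.001,0.078,0.0014,0,0,0,-0.1],[-0.001,0.078,0.0014,0,0,0,-0.1]])

```text
clock: 10.65
tool_pos: [0.5856, 0.0101, 0.0584]
eef_rot: [-0.526, 0.472, -0.472, 0.527]
force: [-0.1, 0.5, 0.2]
finger_gap: 0.531
```

Run:
```python
from mv import *
st();print(to([.584,.0092,.0495],6.25))
```

```text
t 10.65 tcp [0.5856 0.0101 0.0584] zang 6.19 ydown [ 0.0011  0.0013 -1.    ] gap mm 49.9 F [-0.1  0.5  0.2] q7 [ 0.18  0.48 -0.39  1.91  0.25  0.79 -0.23]
(array([ 0.7,  8.9, -1.7]), array([-0.07, -0.06, -0.06]))
```

send_rows(steps=[[0.0007,0.004,-0.0015,0,0,0,-0.1],[0.0007,0.008,-0.0015,0,0,0,-0.1],[0.0007,0.0085,-0.0015,0,0,0,-0.1],[0.0007,0.0085,-0.0015,0,0,0,-0.1]])

```text
clock: 11.05
tool_pos: [0.5837, 0.0097, 0.0489]
eef_rot: [-0.526, 0.472, -0.472, 0.527]
force: [-0.3, -0.9, -1.0]
finger_gap: 0.53
```

Run:
```python
from mv import *
st();print(to([.584,.0092,.0495],6.25))
```

```text
t 11.05 tcp [0.5837 0.0097 0.0489] zang 6.24 ydown [ 2.0e-04  1.2e-03 -1.0e+00] gap mm 49.8 F [-0.3 -0.9 -1. ] q7 [ 0.18  0.49 -0.39  1.92  0.25  0.78 -0.24]
(array([ 0.6, -0.6,  0.2]), array([-0.02, -0.01, -0.07]))
```

send_rows(steps=[[0,0.0003,0,0,0,0,0.2],[0,0.0003,0,0,0,0,0.6],[0,0.0003,0,0,0,0,0.6],[0,0.0003,0,0,0,0,0.6]])

```text
clock: 11.45
tool_pos: [0.5837, 0.0098, 0.0485]
eef_rot: [-0.526, 0.472, -0.472, 0.527]
force: [0.0, -0.1, -0.3]
finger_gap: 0.788
```

send_rows(steps=[[0,0.01,0,0,0,0,0.6],[0,0.02,0,0,0,0,0.6],[0,0.026,0,0,0,0,0.6],[0,0.026,0,0,0,0,0.6]])

```text
clock: 11.85
tool_pos: [0.5828, 0.0098, 0.021]
eef_rot: [0.527, -0.473, 0.471, -0.526]
force: [-0.4, 0.0, -0.4]
finger_gap: 0.802
```

Run:
```python
from mv import *
st()
d=shot('side');a=cv2.resize(d['img'][170:290,260:400],None,fx=5,fy=5);cv2.imwrite('pics/g4.png',a[:,:,::-1])
```

```text
t 11.85 tcp [0.5828 0.0098 0.021 ] zang 6.25 ydown [-0.0021  0.0013 -1.    ] gap mm 75.4 F [-0.4  0.  -0.4] q7 [ 0.17  0.53 -0.37  1.93  0.28  0.73 -0.26]
```

View pics/g4.png

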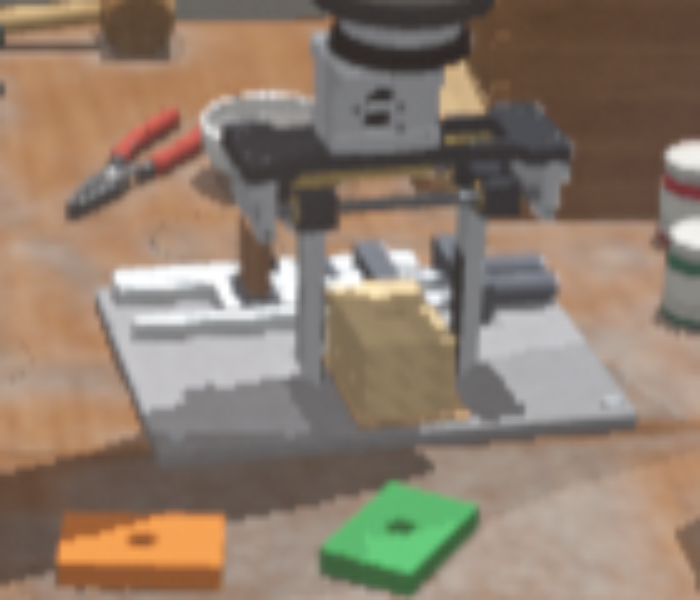

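send_rows(steps=[[0,0,0,0,0,0,0.3],[0,0,0,0.1,0,0,0.15],[0,0,0,0.1,0,0,0.0],[0,0,0,0.1,0,0,-0.1],[0,0,0,0.1,0,0,-0.1],[0,0,0,0.1,0,0,-0.1],[0,0,0,0.1,0,0,-0.1]], newtons=12)

```text
clock: 12.6
tool_pos: [0.5837, 0.0098, 0.0227]
eef_rot: [-0.526, 0.472, -0.472, 0.527]
force: [-2.1, -1.3, 6.2]
finger_gap: 0.532
```

Run:
```python
from mv import *
st()
```

```text
t 12.6 tcp [0.5837 0.0098 0.0227] zang 6.23 ydown [ 0.002   0.0014 -1.    ] gap mm 50.0 F [-2.1 -1.3  6.2] q7 [ 0.17  0.53 -0.37  1.93  0.28  0.73 -0.26]
```

Run:
```python
from h import *
d=np.load('top.npz');d=dict(d)
c=cloud(d);O=np.array([.5826,.065]);a=np.radians(4.9)
R=np.array([[np.cos(a),np.sin(a)],[-np.sin(a),np.cos(a)]])
def jig(p): return R@(np.asarray(p)-O)*1000
print('pile',jig([.5838,.0095]))
# image: max height per jig y near x in[-20,15]
q=c.reshape(-1,3);J=(q[:,:2]-O)@R.T*1000;h=q[:,2]*1000
for y0 in range(-30,100,6):
    s=''
    for x0 in range(-60,40,10):
        k=(J[:,0]>=x0)&(J[:,0]<x0+10)&(J[:,1]>=y0)&(J[:,1]<y0+6)&(h>-20)&(h<120)
        s+='%6.0f'%(np.median(h[k]) if k.any() else -1)
    print(y0,s)
```

```text
pile [ -3.54502488 -55.39966425]
-30     12    11    14    30    28    31    30    31    16    11
-24     12    12    14    30    31    32    31    31    16    11
-18     12    12    14    17    21    17    22    20    16    13
-12     14    10    14    13    18    16    15    14    15    13
-6     13    11    11    12    12    10    14    13    13    14
0     13    12    12    15    12    13    14    12    12    14
6     12    13    12    14    11    14    13    11    14    13
12     10    13    13    12    12    13    10    14    13    15
18     12    13    13    13    13    10     9    15    15    13
24     13    13    14    13    15    14    18    35    36    18
30     25    25    24    24    24    24    24    38    37    25
36     40    29    25    24    26    26    28    37    38    15
42     72    30    26    28    27    26    27    39    37    22
48     72    27    27    26    25    26    27    38    39    12
54     72    26    29    23    25    28    25    38    39    11
60     70    28    28    25    25    26    27    38    39    15
66     72    28    27    27    26    28    25    39    38    25
72     70    30    29    25    24    28    26    39    39    23
78     26    24    24    22    24    28    24    38    37    22
84     23    26    27    25    24    28    23    38    37    23
90     25    25    28    23    24    26    25    27    24    25
96     24    26    26    24    24    22    25    23    24    25
```

send_rows(steps=[[0,0,0,0,0,0,0.2],[0,0,0,0,0,0,0.6],[0,0,0,0,0,0,0.6],[0,-0.03,0,0,0,0,0.8],[0,-0.07,0,0,0,0,1],[0,-0.09,0,0,0,0,1],[0,-0.09,0,0,0,0,1]])

```text
clock: 13.3
tool_pos: [0.5852, 0.0098, 0.1154]
eef_rot: [-0.525, 0.471, -0.473, 0.528]
force: [0.4, -0.5, 1.3]
finger_gap: 0.996
```

Run:
```python
from mv import *
st();print(to([.5838,.0092,.1],96.25))
```

```text
t 13.3 tcp [0.5852 0.0098 0.1154] zang 6.23 ydown [ 0.0063  0.0015 -1.    ] gap mm 93.7 F [ 0.4 -0.5  1.3] q7 [ 0.21  0.41 -0.41  1.88  0.2   0.89 -0.2 ]
(array([ 0.5, 15.4, -1.5]), array([-0.25, 89.98, -0.32]))
```

send_rows(steps=[[0,0,0,0,8.5,0,1],[0,0,0,0,17,0,1],[0,0,0,0,25.5,0,1],[0,0,0,0,34,0,1],[0,0,0,0,42.5,0,1],[0,0,0,0,51,0,1],[0,0,0,0,59.5,0,1],[0,0,0,0,68,0,1],[0,0,0,0,76.5,0,1],[0,0,0,0,85,0,1]])

```text
clock: 14.3
tool_pos: [0.583, 0.0096, 0.1115]
eef_rot: [-0.067, 0.704, -0.704, 0.067]
force: [1.0, 0.3, -0.3]
finger_gap: 1.001
```

send_rows(steps=[[0,0,0,0,5,0,1],[0,0,0,0,5,0,1],[0,0,0,0,5,0,1]])

```text
clock: 14.6
tool_pos: [0.5831, 0.0098, 0.1118]
eef_rot: [-0.039, 0.706, -0.706, 0.04]
force: [0.1, -0.2, -0.7]
finger_gap: 1.001
```

Run:
```python
from mv import *
st();print(to([.5838,.0092,.024],96.25))
d=shot('side','x.png')
from meas import *
ce,yaw,sz,rc=blank(d,(338,232),.058,170,110,25);print(ce,yaw,sz,rc)
d=shot('top','top5.png')
```

```text
t 14.6 tcp [0.5831 0.0098 0.1118] zang -83.58 ydown [ 9.0e-04  1.2e-03 -1.0e+00] gap mm 94.1 F [ 0.1 -0.2 -0.7] q7 [-0.06  0.38 -0.08  1.9   0.04  0.86 -1.62]
(array([-0.5, 87.8,  0.7]), array([ 0.07,  0.17, -0.06]))
[0.58905075 0.01891431] 116.22050958098286 [46.7878817 87.7761352] ((583.953857421875, 12.016555786132812), (55.02941131591797, 88.05514526367188), 6.490633010864258)
```

View pics/top5.png

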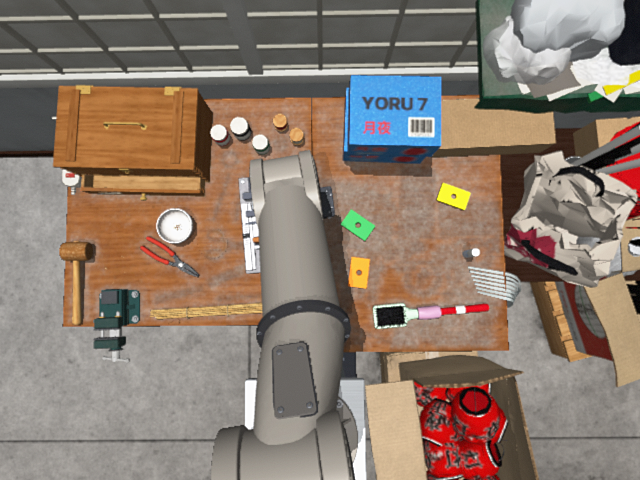

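send_rows(steps=[[-0.0005,0.025,0.0006,0,0,0,1],[-0.0005,0.04,0.0006,0,0,0,1],[-0.0005,0.048,0.0006,0,0,0,1],[-0.0005,0.048,0.0006,0,0,0,1]])

```text
clock: 15.1
tool_pos: [0.5833, 0.0091, 0.0633]
eef_rot: [-0.039, 0.707, -0.706, 0.038]
force: [-0.7, -0.6, 0.1]
finger_gap: 1.0
```

Run:
```python
from mv import *
st();print(to([.5838,.0092,.024],96.25))
d=shot('side');a=cv2.resize(d['img'][170:290,260:400],None,fx=5,fy=5);cv2.imwrite('pics/g5.png',a[:,:,::-1])
```

```text
t 15.1 tcp [0.5833 0.0091 0.0633] zang -83.73 ydown [-5.0e-04  1.4e-03 -1.0e+00] gap mm 94.0 F [-0.7 -0.6  0.1] q7 [-0.06  0.45 -0.08  1.93  0.05  0.77 -1.63]
(array([-0.5, 39.3,  0. ]), array([0.08, 0.02, 0.02]))
```

View pics/g5.png

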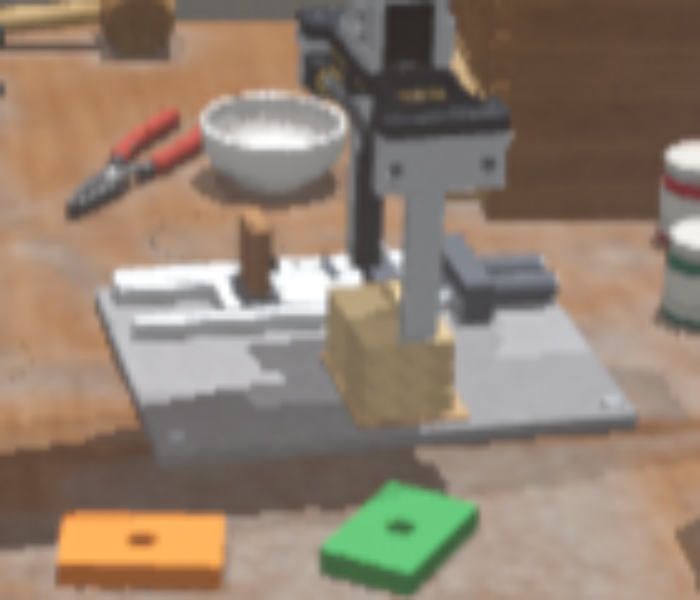

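send_rows(steps=[[-0.0005,0.008,0,0,0,0,1],[-0.0005,0.018,0,0,0,0,1],[-0.0005,0.03,0,0,0,0,1],[-0.0005,0.039,0,0,0,0,1],[-0.0005,0.039,0,0,0,0,1]])

```text
clock: 15.65
tool_pos: [0.5836, 0.0093, 0.0237]
eef_rot: [-0.039, 0.707, -0.706, 0.038]
force: [-0.0, -0.3, -0.4]
finger_gap: 0.995
```

Run:
```python
from mv import *
st();print(to([.5838,.0092,.024],96.25))
```

```text
t 15.65 tcp [0.5836 0.0093 0.0237] zang -83.75 ydown [-7.0e-04  1.3e-03 -1.0e+00] gap mm 93.5 F [-0.  -0.3 -0.4] q7 [-0.06  0.5  -0.08  1.95  0.06  0.69 -1.64]
(array([-0.1, -0.3,  0.1]), array([0.08, 0.  , 0.03]))
```

send_rows(steps=[[0,0,0,0,0,0,0.85],[0,0,0,0,0,0,0.75],[0,0,0,0,0,0,0.65],[0,0,0,0,0,0,0.55],[0,0,0,0,0,0,0.55],[0,0,0,0,0,0,0.55],[0,0,0,0,0,0,0.55]], newtons=12)

```text
clock: 16.35
tool_pos: [0.5849, 0.0092, 0.0258]
eef_rot: [-0.038, 0.707, -0.706, 0.039]
force: [-1.2, -0.5, 5.9]
finger_gap: 0.848
```

Run:
```python
from mv import *
st()
```

```text
t 16.35 tcp [0.5849 0.0092 0.0258] zang -83.77 ydown [ 0.0022  0.0014 -1.    ] gap mm 79.7 F [-1.2 -0.5  5.9] q7 [-0.06  0.5  -0.08  1.95  0.06  0.7  -1.64]
```

send_rows(steps=[[0,0,0,0,0,0,0.85],[0,0,0,0,0,0,1],[0,0,0,0,0,0,1],[0,0,0,0,0,0,1],[0,-0.03,0,0,0,0,1],[0,-0.07,0,0,0,0,1],[0,-0.12,0,0,0,0,1],[0,-0.15,0,0,0,0,1],[0,-0.15,0,0,0,0,1]])

```text
clock: 17.25
tool_pos: [0.5867, 0.0093, 0.18]
eef_rot: [-0.035, 0.707, -0.705, 0.041]
force: [0.3, -0.1, -0.4]
finger_gap: 0.999
```

Run:
```python
from mv import *
st()
d=shot('side');a=cv2.resize(d['img'][190:270,270:400],None,fx=6,fy=6,interpolation=cv2.INTER_CUBIC);cv2.imwrite('pics/g6.png',a[:,:,::-1])
```

```text
t 17.25 tcp [0.5867 0.0093 0.18  ] zang -83.78 ydown [ 0.0086  0.0022 -1.    ] gap mm 93.9 F [ 0.3 -0.1 -0.4] q7 [-0.06  0.31 -0.08  1.84  0.03  0.99 -1.61]
```

View pics/g6.png

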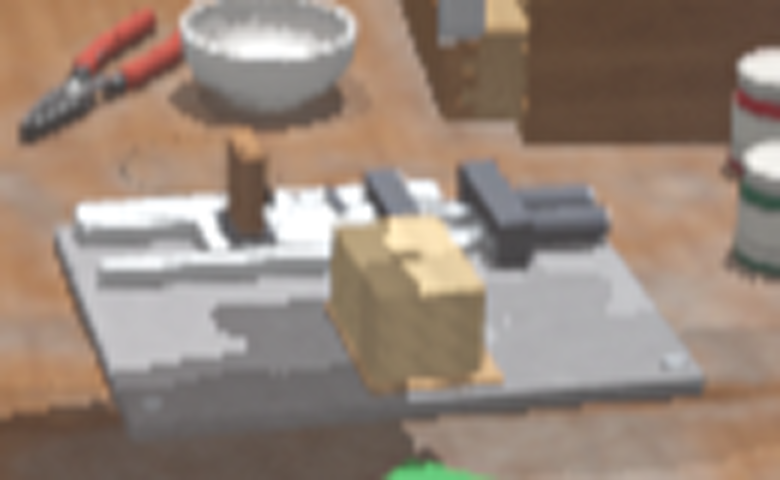

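send_rows(steps=[[0,0,0.05,0,-8.5,0,1],[0,0,0.1,0,-17,0,1],[0,0,0.15,0,-25.5,0,1],[0,0,0.2,0,-34,0,1],[0,0,0.25,0,-42.5,0,1],[0,0,0.3,0,-51,0,1],[0,0,0.3,0,-59.5,0,1],[0,0,0.3,0,-68,0,1],[0,0,0.3,0,-76.5,0,1],[0,0,0.3,0,-85,0,1]])

```text
clock: 18.3
tool_pos: [0.6163, -0.289, 0.173]
eef_rot: [-0.496, 0.504, -0.502, 0.498]
force: [0.6, 0.3, 0.1]
finger_gap: 1.002
```

Run:
```python
from mv import *
st()
d=shot('top');a=cv2.resize(d['img'][165:285,230:330],None,fx=6,fy=5,interpolation=cv2.INTER_CUBIC);cv2.imwrite('pics/t6.png',a[:,:,::-1])
d=shot('side');a=cv2.resize(d['img'][190:270,270:400],None,fx=6,fy=6,interpolation=cv2.INTER_CUBIC);cv2.imwrite('pics/s6.png',a[:,:,::-1])
```

```text
t 18.3 tcp [ 0.6163 -0.289   0.173 ] zang -0.69 ydown [-5.0e-04  2.8e-03 -1.0e+00] gap mm 94.2 F [0.6 0.3 0.1] q7 [ 0.53  0.48 -0.25  1.61  0.13  1.08  0.23]
```

View pics/t6.png

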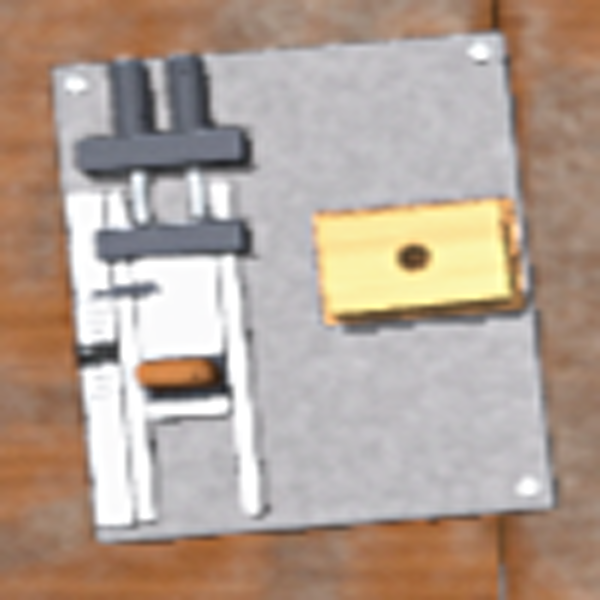

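View pics/s6.png

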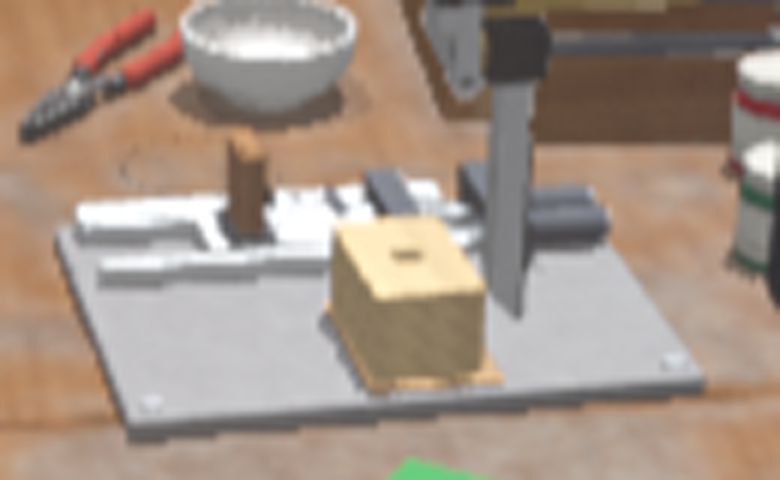

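Run:
```python
from h import *
d=load('top');s=load('side')
a=cv2.resize(d['img'][208:248,236:276],None,fx=14,fy=14,interpolation=cv2.INTER_NEAREST);cv2.imwrite('pics/t7.png',a[:,:,::-1])
a=cv2.resize(s['img'][205:240,280:345],None,fx=12,fy=12,interpolation=cv2.INTER_NEAREST);cv2.imwrite('pics/s7.png',a[:,:,::-1])
g=cv2.cvtColor(d['img'],cv2.COLOR_RGB2GRAY)
print('top cols 240-258, rows 215-242')
for v in range(215,243): print(v,g[v,240:258])
print('jig->px checks',proj(d,[.5826,.065,.03]))
```

```text
top cols 240-258, rows 215-242
215 [119 158 254 255 255 227 137 113 114 114 115 106 105 109 110 107 104 104]
216 [123 155 253 255 255 235 151 105  94  97 100  72  96 126 161 170 168 173]
217 [121 150 251 255 253 255 224 175 102 151 181 131 195 242 255 255 255 255]
218 [121 136 244 254 252 254 255 255 188 252 255 228 253 255 255 254 253 253]
219 [117 126 239 255 252 251 254 255 183 246 255 239 250 255 253 253 251 251]
220 [115 116 224 254 252 251 253 255 180 244 255 245 248 255 253 251 253 252]
221 [120 111 212 254 254 253 255 255 187 236 255 236 191 203 179 190 244 253]
222 [122 106 190 255 255 250 250 253 172 140 136 128 112 114 109 124 195 249]
223 [122 101 151 253 255 198 138 144 129 105 110 108  96 117 126 175 202 248]
224 [122 108 161 249 245 200 175 194 180 159 188 191 130 174 206 253 255 253]
225 [122 119 162 241 245 233 241 247 232 233 255 255 207 249 255 255 252 251]
226 [122 117 158 252 253 250 250 252 238 226 253 255 199 245 254 252 251 250]
227 [114 113 168 254 248 242 236 241 239 209 247 255 188 242 253 251 250 250]
228 [103 103 155 254 253 249 248 250 253 211 246 255 18
[... 493 characters left out ...]
5 [122 123  87 100 145  97  66  68  58  89 255 255 253 236 251 254 254 252]
236 [127 131  95  52  54  52  64  74  66  90 247 255 255 219 236 229 210 181]
237 [128 132  97  57  71  89  97 145 149 135 225 255 253 185 131 124 128 130]
238 [129 128 107 109 169 187 192 244 253 229 224 253 215 158 148 147 148 150]
239 [132 129 127 176 255 255 252 254 254 245 214 249 201 155 154 152 156 157]
240 [135 131 125 157 254 246 224 237 245 251 217 248 210 153 147 148 151 152]
241 [132 130 122 152 254 255 248 248 252 254 211 247 236 162 123 118 119 118]
242 [124 123 119 144 252 255 239 239 249 251 184 244 249 175  95  59  53  50]
jig->px checks (np.float64(278.99377196556145), np.float64(217.8237355426495))
```

View pics/t7.png

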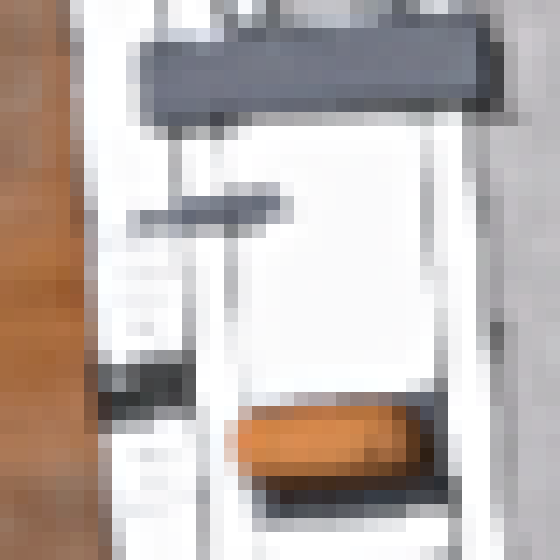

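View pics/s7.png

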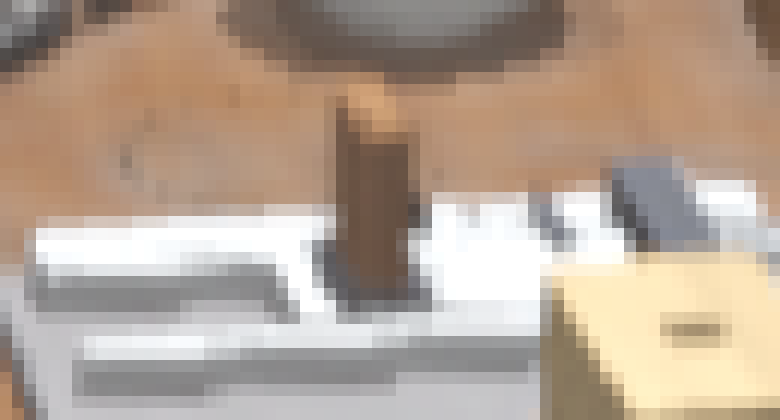

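Run:
```python
from h import *
d=load('top');s=load('side')
a=np.radians(4.85)
O=np.array([.5826,.065]);R=np.array([[np.cos(a),np.sin(a)],[-np.sin(a),np.cos(a)]])
J=lambda p:(R@(p[:2]-O)*1000).round(1)
for n,u,v,z in (('tip',245.3,223.45,.03),('ptr root',255,222.2,.03),('blade',244,234.55,.03),('blade34',244,234.55,.034),('clip c',245.5,234.9,.027),('clip top edge',246,233.0,.026),('clip bottom',246,237.6,.012+.014)):
    p=plane(d,u,v,z);print(n,p.round(4),J(p))
for n,u,v in (('side tip',324.8,221.4),('side clip+x',315,222)):
    p=plane(s,u,v,.03);print(n,p.round(4),J(p))
# handle: orange
im=cv2.cvtColor(d['img'],cv2.COLOR_RGB2HSV)
m=((im[...,0]>8)&(im[...,0]<18)&(im[...,1]>110)&(im[...,2]>120)).astype(np.uint8);w=np.zeros_like(m);w[233:245,250:270]=1;m&=w
v,u=np.nonzero(m);P=np.array([plane(d,i,j,.072)[:2] for i,j in zip(u,v)]);print('handle top',P.mean(0).round(4),J(P.mean(0)),J(P.min(0)),J(P.max(0)),len(u))
Q=np.array([J(p) for p in P]);print(Q.min(0),Q.max(0))
```

```text
tip [0.5682 0.1561 0.03  ] [-6.6 92. ]
ptr root [0.5714 0.1299 0.03  ] [-5.7 65.6]
blade [0.5382 0.1595 0.03  ] [-36.3  97.9]
blade34 [0.5378 0.1588 0.034 ] [-36.7  97.3]
clip c [0.5375 0.1559 0.027 ] [-37.3  94.4]
clip top edge [0.5427 0.1548 0.026 ] [-32.2  92.8]
clip bottom [0.5302 0.1547 0.026 ] [-44.6  93.8]
side tip [0.5712 0.1487 0.03  ] [-4.3 84.4]
side clip+x [0.5419 0.1468 0.03  ] [-33.6  84.9]
handle top [0.5224 0.1147] [-55.8  54.6] [-62.4  40.6] [-49.4  68.3] 53
[-61.7  40. ] [-49.8  69. ]
```

Run:
```python
from mv import *
st();print(to([.5224,.1147,.15],4.85))
```

```text
t 18.4 tcp [ 0.6163 -0.289   0.1732] zang -0.87 ydown [-3.0e-04  2.8e-03 -1.0e+00] gap mm 94.2 F [ 0.1  0.4 -0.4] q7 [ 0.53  0.48 -0.25  1.61  0.13  1.08  0.23]
(array([-402.2,   24.4, -100. ]), array([ 0.01, -5.72, -0.16]))
```

send_rows(steps=[[-0.402,0,-0.1,0,-5.7,0,0.1],[-0.402,0,-0.1,0,-5.7,0,0.1],[-0.402,0,-0.1,0,-5.7,0,0.1],[-0.402,0,-0.1,0,-5.7,0,0.1],[-0.402,0,-0.1,0,-5.7,0,0.1],[-0.402,0,-0.1,0,-5.7,0,0.1],[-0.402,0,-0.1,0,-5.7,0,0.1],[-0.402,0,-0.1,0,-5.7,0,0.1],[-0.402,0,-0.1,0,-5.7,0,0.1],[-0.402,0,-0.1,0,-5.7,0,0.1]])

```text
clock: 19.4
tool_pos: [0.5233, 0.1172, 0.175]
eef_rot: [-0.519, 0.479, -0.479, 0.521]
force: [0.0, -0.2, 0.4]
finger_gap: 0.551
```

send_rows(steps=[[0,0,0,0,0,0,0],[0,0,0,0,0,0,0]])

```text
clock: 19.6
tool_pos: [0.5245, 0.113, 0.1751]
eef_rot: [-0.519, 0.48, -0.48, 0.52]
force: [0.4, 0.3, -0.2]
finger_gap: 0.502
```

Run:
```python
from mv import *
st();print(to([.5224,.1147,.09],4.85))
d=shot('side');a=cv2.resize(d['img'][170:270,260:390],None,fx=6,fy=6);cv2.imwrite('pics/g8.png',a[:,:,::-1])
```

```text
t 19.6 tcp [0.5245 0.113  0.1751] zang 4.46 ydown [ 0.0011  0.001  -1.    ] gap mm 47.2 F [ 0.4  0.3 -0.2] q7 [ 0.06  0.27 -0.46  1.93  0.14  0.98 -0.38]
(array([-1.8, 85.1, -2.1]), array([-0.07, -0.39, -0.05]))
```

View pics/g8.png

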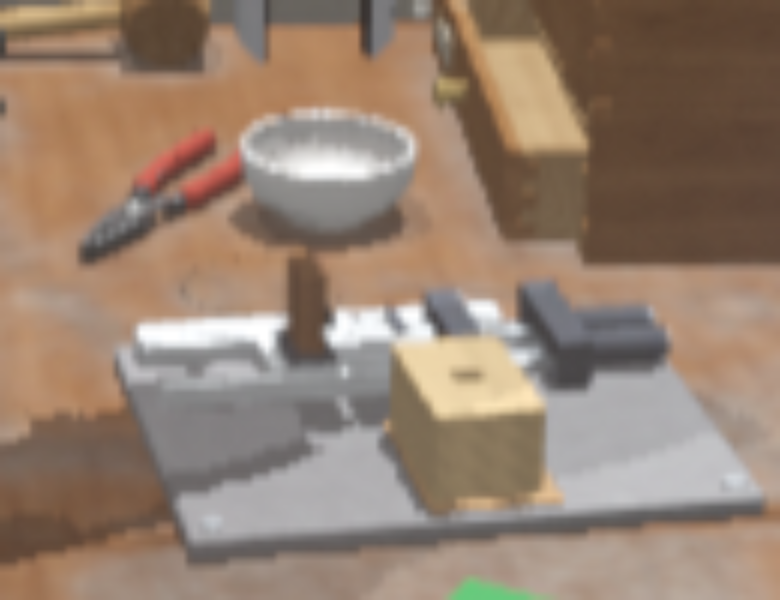

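Pile stays flush; the fingers are above and behind the handle. Descend over it.

send_rows(steps=[[-0.002,0.04,-0.002,0,-0.4,0,0],[-0.002,0.075,-0.002,0,-0.4,0,0],[-0.002,0.09,-0.002,0,-0.4,0,0],[-0.002,0.09,-0.002,0,-0.4,0,0],[-0.002,0.09,-0.002,0,-0.4,0,0]])

```text
clock: 20.15
tool_pos: [0.5229, 0.1164, 0.0864]
eef_rot: [-0.52, 0.477, -0.478, 0.522]
force: [-0.1, -0.2, 0.7]
finger_gap: 0.502
```

Run:
```python
from mv import *
st();print(to([.5224,.1147,.042],4.85))
d=shot('side');a=cv2.resize(d['img'][170:270,260:390],None,fx=6,fy=6);cv2.imwrite('pics/g9.png',a[:,:,::-1])
```

```text
t 20.15 tcp [0.5229 0.1164 0.0864] zang 5.02 ydown [ 0.0022  0.0017 -1.    ] gap mm 47.2 F [-0.1 -0.2  0.7] q7 [ 0.02  0.38 -0.44  2.01  0.22  0.8  -0.45]
(array([ 1.7, 44.4, -0.8]), array([-0.13,  0.17, -0.09]))
```

View pics/g9.png

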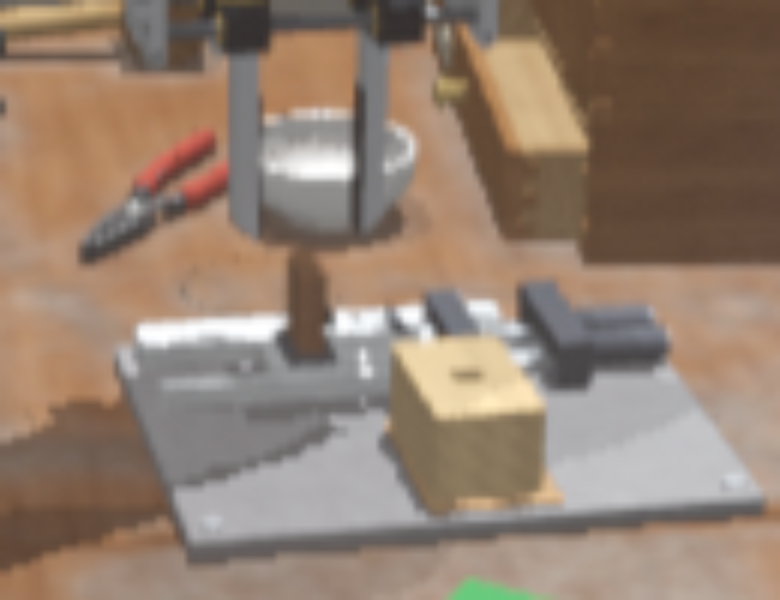

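send_rows(steps=[[0.0015,0.02,-0.0008,0,0,0,0],[0.0015,0.037,-0.0008,0,0,0,0],[0.0015,0.044,-0.0008,0,0,0,0],[0.0015,0.044,-0.0008,0,0,0,0],[0.0015,0.044,-0.0008,0,0,0,0]])

```text
clock: 20.7
tool_pos: [0.5223, 0.1153, 0.0425]
eef_rot: [-0.52, 0.477, -0.478, 0.523]
force: [-0.2, 0.7, -0.1]
finger_gap: 0.503
```

Run:
```python
from mv import *
st();print(to([.5224,.1147,.042],4.85))
```

```text
t 20.7 tcp [0.5223 0.1153 0.0425] zang 5.07 ydown [ 0.0029  0.0018 -1.    ] gap mm 47.3 F [-0.2  0.7 -0.1] q7 [ 0.    0.44 -0.41  2.03  0.26  0.71 -0.49]
(array([0.6, 0.5, 0. ]), array([-0.17,  0.22, -0.09]))
```

send_rows(steps=[[0,0,0,0,0,0,-0.4],[0,0,0,0,0,0,-0.8],[0,0,0,0,0,0,-0.9],[0,0,0,0,0,0,-0.9],[0,0,0,0,0,0,-0.9],[0,0,0,0,0,0,-0.9],[0,0,0,0,0,0,-0.9]], newtons=35)

```text
clock: 21.4
tool_pos: [0.5222, 0.1152, 0.0417]
eef_rot: [-0.52, 0.477, -0.478, 0.523]
force: [4.9, -0.4, -0.4]
finger_gap: 0.152
```

Run:
```python
from mv import *
st();d=shot('side','side10.png');a=cv2.resize(d['img'][170:270,260:390],None,fx=6,fy=6);cv2.imwrite('pics/g10.png',a[:,:,::-1])
d=shot('top');a=cv2.resize(d['img'][180:260,230:330],None,fx=7,fy=7);cv2.imwrite('pics/t10.png',a[:,:,::-1])
```

```text
t 21.4 tcp [0.5222 0.1152 0.0417] zang 5.06 ydown [ 0.0026  0.0018 -1.    ] gap mm 14.3 F [ 4.9 -0.4 -0.4] q7 [ 0.    0.44 -0.41  2.04  0.26  0.71 -0.49]
```

View pics/g10.png

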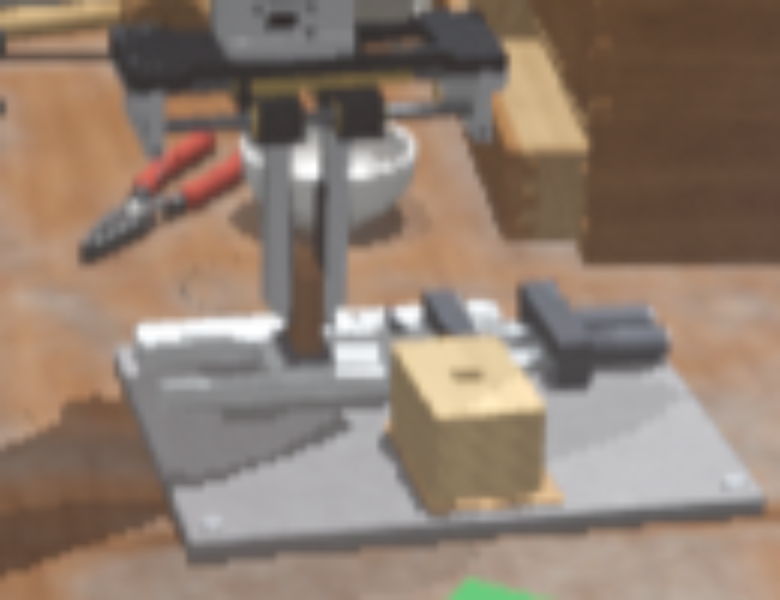

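View pics/t10.png

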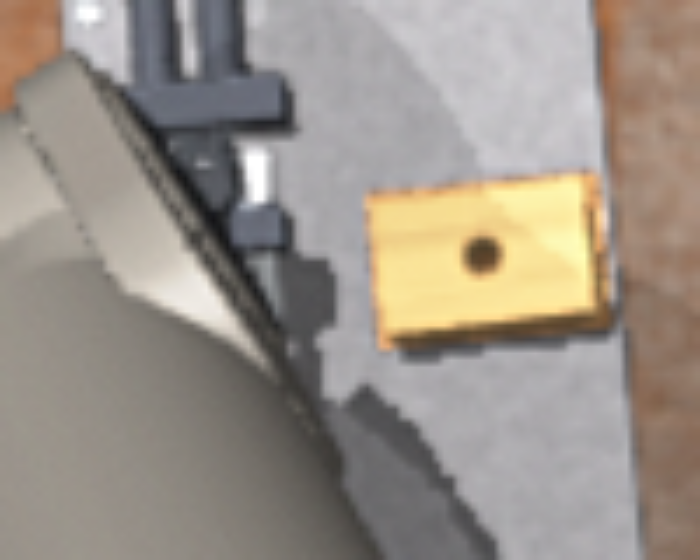

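send_rows(steps=[[0,0,-0.005,0,0,0,-0.9],[0,0,-0.01,0,0,0,-0.9],[0,0,-0.015,0,0,0,-0.9],[0,0,-0.02,0,0,0,-0.9],[0,0,-0.025,0,0,0,-0.9],[0,0,-0.028,0,0,0,-0.9],[0,0,-0.028,0,0,0,-0.9],[0,0,-0.028,0,0,0,-0.9]], newtons=40)

```text
clock: 22.3
tool_pos: [0.4945, 0.1128, 0.0417]
eef_rot: [-0.52, 0.477, -0.478, 0.523]
force: [6.1, 2.2, -1.8]
finger_gap: 0.148
```

Run:
```python
from mv import *
st();o=robot.get_obs();a=np.radians(4.85);print('pull',np.dot(o['tool_pos'][:2]-[.5222,.1152],[np.cos(a),np.sin(a)])*1000)
d=shot('side','side11.png');a=cv2.resize(d['img'][205:245,275:355],None,fx=9,fy=9,interpolation=cv2.INTER_NEAREST);cv2.imwrite('pics/g11.png',a[:,:,::-1])
d=shot('top','top11.png')
```

```text
t 22.3 tcp [0.4945 0.1128 0.0417] zang 5.07 ydown [ 0.003  0.002 -1.   ] gap mm 13.9 F [ 6.1  2.2 -1.8] q7 [ 0.    0.41 -0.42  2.1   0.26  0.69 -0.5 ]
pull -27.83235209187944
```

View pics/g11.png

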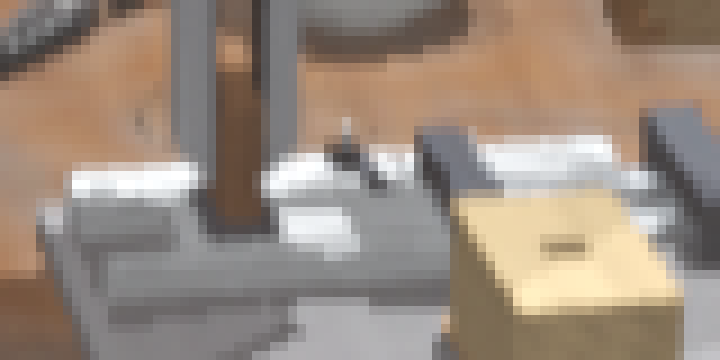

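View pics/top11.png

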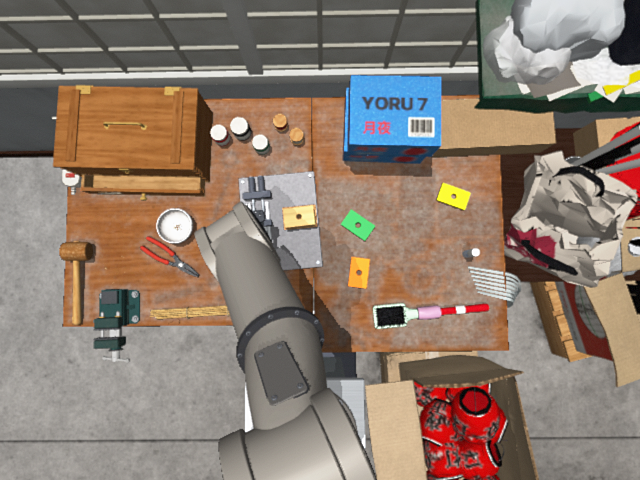

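Run:
```python
from h import *
d=load('side')
a=np.radians(4.85);O=np.array([.5826,.065]);ex=np.array([np.cos(a),np.sin(a)]);ey=np.array([-np.sin(a),np.cos(a)])
g=cv2.cvtColor(d['img'],cv2.COLOR_RGB2GRAY)
print('cols',list(range(308,324)))
for v in range(215,230): print(v,g[v,308:324], d['z_map'][v,312:316].round(3))
for x in (-34,-36.5):
  for y,z in ((66,.03),(80,.03),(92,.03),(97,.03),(97,.038),(97,.024)):
    p=O+(ex*x+ey*y)/1000;print(x,y,z,np.round(proj(d,[*p,z]),2))
b=cv2.resize(d['img'][212:230,304:330],None,fx=28,fy=28,interpolation=cv2.INTER_CUBIC);cv2.imwrite('pics/g12.png',b[:,:,::-1])
```

```text
cols [308, 309, 310, 311, 312, 313, 314, 315, 316, 317, 318, 319, 320, 321, 322, 323]
215 [141 151 151 150 149 146 145 147 151 152 153 154 154 154 152 152] [1.851 1.841 1.849 1.841]
216 [141 151 152 152 149 145 143 145 150 153 155 155 156 155 155 153] [1.838 1.843 1.844 1.845]
217 [142 154 158 156 152 152 145 145 147 152 155 156 156 156 155 154] [1.837 1.833 1.832 1.827]
218 [143 155 160 161 161 183 153 147 146 151 154 154 155 151 149 146] [1.83  1.738 1.829 1.819]
219 [145 154 158 158 158 173 153 148 139 151 153 155 154 130 133 130] [1.822 1.729 1.811 1.817]
220 [148 152 154 138 133 123 133 149 148 155 157 159 157  99 114 121] [1.811 1.736 1.747 1.819]
221 [158 165 166 108  92  93  99 147 191 199 193 192 199 104  93 120] [1.734 1.734 1.74  1.737]
222 [219 235 233 139  73  63  72 133 199 242 219 204 242 131  69 102] [1.732 1.727 1.736 1.726]
223 [255 255 253 210 130  89  89 115 157 235 243 212 230 124  62  74] [1.728 1.735 1.733 1.724]
224 [254 248 235 225 189 184 181 115  93 172 224 201 193 124  71  65] [1.72  1.724 1.723 1.72 ]
225 [226 210 204 200 187 192 191 134  81  93 144 157 177 145 100  70] [1.714 1.719 1.713 1.716]
226 [179 167 165 167 153 153 154 147 125 122 138 148 153 149 134  94] [1.707 1.713 1.707 1.708]
227 [156 155 155 156 155 148 148 150 149 148 149 150 151 151 149 113] [1.706 1.709 1.708 1.702]
228 [213 213 213 214 212 167 149 150 151 151 152 151 152 152 153 136] [1.698 1.695 1.694 1.693]
229 [241 240 240 241 241 215 161 150 152 151 151 151 152 153 155 152] [1.692 1.69  1.688 1.695]
-34 66 0.03 [316.29 224.6 ]
-34 80 0.03 [315.24 222.68]
-34 92 0.03 [314.36 221.05]
-34 97 0.03 [313.99 220.38]
-34 97 0.038 [314.05 217.88]
-34 97 0.024 [313.95 222.25]
-36.5 66 0.03 [315.44 224.65]
-36.5 80 0.03 [314.41 222.73]
-36.5 92 0.03 [313.53 221.11]
-36.5 97 0.03 [313.16 220.44]
-36.5 97 0.038 [313.22 217.94]
-36.5 97 0.024 [313.12 222.31]
```

View pics/g12.png

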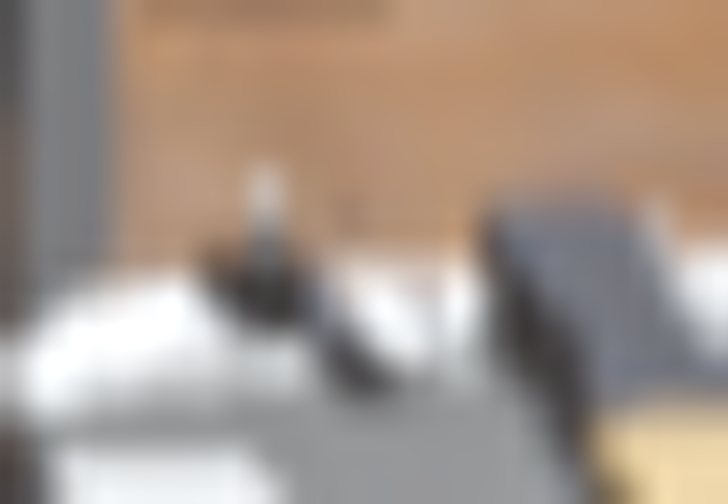

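send_rows(steps=[[0,0,-0.0015,0,0,0,-0.9],[0,0,-0.0024,0,0,0,-0.9],[0,0,-0.0024,0,0,0,-0.9],[0,0,-0.0024,0,0,0,-0.9],[0,0,-0.0024,0,0,0,-0.9]], newtons=40)

```text
clock: 22.9
tool_pos: [0.4922, 0.1126, 0.0416]
eef_rot: [-0.52, 0.477, -0.478, 0.523]
force: [7.4, 1.0, -2.4]
finger_gap: 0.145
```

Run:
```python
from mv import *
st();o=robot.get_obs();a=np.radians(4.85);print('pull',np.dot(o['tool_pos'][:2]-[.5222,.1152],[np.cos(a),np.sin(a)])*1000)
d=shot('side','side13.png')
g=cv2.cvtColor(d['img'],cv2.COLOR_RGB2GRAY)
print('cols',list(range(308,324)))
for v in range(215,230): print(v,g[v,308:324])
b=cv2.resize(d['img'][212:230,304:330],None,fx=28,fy=28,interpolation=cv2.INTER_CUBIC);cv2.imwrite('pics/g13.png',b[:,:,::-1])
```

```text
t 22.9 tcp [0.4922 0.1126 0.0416] zang 5.06 ydown [ 0.003   0.0021 -1.    ] gap mm 13.6 F [ 7.4  1.  -2.4] q7 [ 0.    0.4  -0.42  2.1   0.26  0.68 -0.5 ]
pull -30.133130580292534
cols [308, 309, 310, 311, 312, 313, 314, 315, 316, 317, 318, 319, 320, 321, 322, 323]
215 [150 151 150 149 149 145 144 146 151 152 153 154 154 154 152 152]
216 [149 151 152 151 150 146 144 145 150 153 155 155 156 156 155 153]
217 [150 155 158 156 153 152 145 145 147 152 155 156 156 155 155 153]
218 [148 156 161 160 160 183 153 145 146 151 154 155 153 152 147 145]
219 [148 153 158 158 157 173 153 148 140 151 154 154 134 135 131 129]
220 [150 151 153 138 134 122 134 147 147 155 158 157 105 102 117 121]
221 [158 165 166 108  91  93 109 139 191 198 194 190 110  74  99 119]
222 [219 235 233 138  71  68  96 125 210 244 221 197 126  69  79 118]
223 [255 255 253 210 128  90  90 119 203 255 246 210 138  72  73 116]
224 [254 248 235 225 181 179 114 103 166 233 229 215 151  89  68  98]
225 [226 210 203 200 180 189 141 100  97 152 158 181 154 126  76  72]
226 [179 166 165 166 152 154 148 134 122 129 146 151 150 148 101  66]
227 [155 155 155 156 156 148 149 149 148 148 149 150 150 152 135  78]
228 [212 213 213 214 213 160 149 150 151 151 152 151 151 153 150 102]
229 [240 240 241 241 240 170 151 152 152 151 151 151 151 154 154 137]
```

View pics/g13.png

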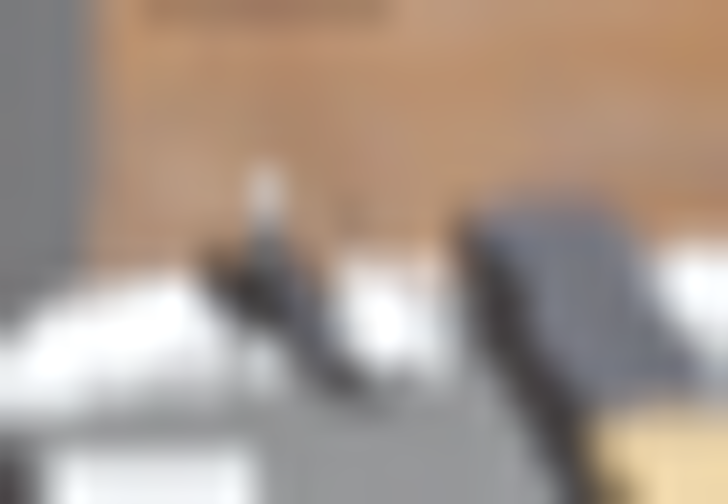

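Run:
```python
from h import *
A=cv2.imread('pics/side0.png',0).astype(np.float32)
def ecc(a,b,init):
    W=np.array([[1,0,init],[0,1,0]],np.float32)
    cc,W=cv2.findTransformECC(a,b,W,cv2.MOTION_TRANSLATION,(3,200,1e-5));return cc,W[:,2].round(3)
B=cv2.imread('pics/side10.png',0).astype(np.float32)
for w in ((322,345,214,224),(329,345,214,223),(320,330,218,227)):
    s=np.s_[w[2]:w[3],w[0]:w[1]]
    print(w,ecc(A[s],B[s],0))
# static patch for camera reference
s=np.s_[212:240,346:372];print('fixed jaw',ecc(A[s],B[s],0))
C=cv2.imread('pics/side13.png',0).astype(np.float32)
for w in ((329,341,214,222),(331,339,215,222)):
    s=np.s_[w[2]:w[3],w[0]:w[1]];t=np.s_[w[2]:w[3]+2,w[0]-10:w[1]-10]
    t=np.s_[w[2]:w[3],w[0]-10:w[1]-10]
    try: print('A->C',w,ecc(A[s],C[t],0))
    except Exception as e: print(e)
d=load('side');a=np.radians(4.85);O=np.array([.5826,.065]);ex=np.array([np.cos(a),np.sin(a)]);ey=np.array([-np.sin(a),np.cos(a)])
q=lambda x,y,z:np.array(proj(d,[*(O+(ex*x+ey*y)/1000),z]))
print('expected shift px for 30mm at jaw top y60 z.038',q(-16,60,.038)-q(14,60,.038))
```

```text
(322, 345, 214, 224) (0.9201128372372956, array([-0.229,  0.062], dtype=float32))
(329, 345, 214, 223) (0.9360954780983045, array([-0.113,  0.046], dtype=float32))
(320, 330, 218, 227) (0.7905505675349087, array([-1.119, -2.456], dtype=float32))
fixed jaw (0.9592276561245595, array([0.076, 0.013], dtype=float32))
OpenCV(4.12.0) /io/opencv/modules/video/src/ecc.cpp:574: error: (-7:Iterations do not converge) NaN encountered. in function 'findTransformECC'

OpenCV(4.12.0) /io/opencv/modules/video/src/ecc.cpp:574: error: (-7:Iterations do not converge) NaN encountered. in function 'findTransformECC'

expected shift px for 30mm at jaw top y60 z.038 [-10.07770167   0.69417559]
```

send_rows(steps=[[0,0,0.0005,0,0,0,-0.9],[0,0,0.0005,0,0,0,-0.9],[0,0,0.0005,0,0,0,-0.9],[0,0,0.0005,0,0,0,-0.9],[0,0,0.0005,0,0,0,-0.9],[0,0,0.0005,0,0,0,-0.9]], newtons=40)

```text
clock: 23.55
tool_pos: [0.4928, 0.1127, 0.0417]
eef_rot: [-0.52, 0.477, -0.478, 0.523]
force: [8.0, 0.8, -3.2]
finger_gap: 0.147
```

Run:
```python
from mv import *
st();o=robot.get_obs();a=np.radians(4.85);print('pull',np.dot(o['tool_pos'][:2]-[.5222,.1152],[np.cos(a),np.sin(a)])*1000)
d=shot('side','side14.png')
g=cv2.cvtColor(d['img'],cv2.COLOR_RGB2GRAY)
print('cols',list(range(310,320)))
for v in range(217,228): print(v,g[v,310:320])
b=cv2.resize(d['img'][195:265,270:390],None,fx=6.5,fy=6.5,interpolation=cv2.INTER_CUBIC);cv2.imwrite('pics/g14.png',b[:,:,::-1])
```

```text
t 23.55 tcp [0.4928 0.1127 0.0417] zang 5.06 ydown [ 0.0032  0.0021 -1.    ] gap mm 13.8 F [ 8.   0.8 -3.2] q7 [ 0.    0.4  -0.42  2.1   0.26  0.68 -0.5 ]
pull -29.529127029701073
cols [310, 311, 312, 313, 314, 315, 316, 317, 318, 319]
217 [158 156 153 151 145 145 147 152 155 156]
218 [161 160 160 183 153 146 146 150 154 155]
219 [158 157 158 173 153 148 139 151 154 154]
220 [152 138 134 123 133 149 147 156 158 157]
221 [166 108  91  93 110 149 192 198 194 191]
222 [234 139  71  67  93 138 212 245 221 197]
223 [253 210 128  89  83 114 186 255 245 209]
224 [235 225 181 180 128  95 126 233 229 215]
225 [204 199 180 190 151 102  88 151 158 182]
226 [165 167 152 154 148 134 123 127 145 152]
227 [154 157 156 148 150 149 149 148 150 150]
```

View pics/g14.png

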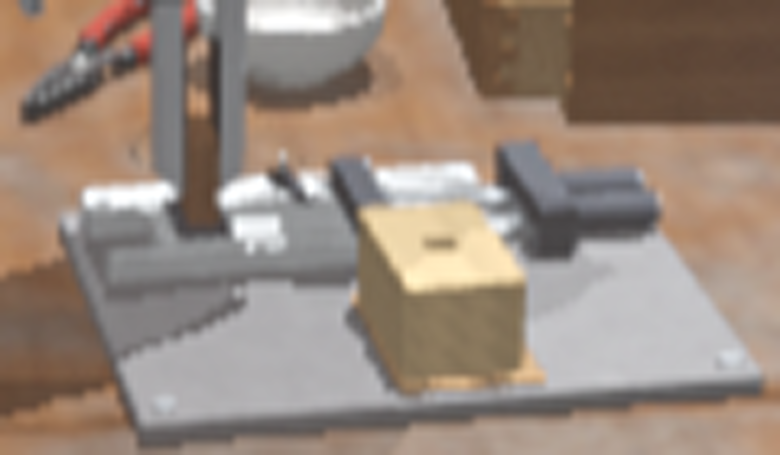

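Run:
```python
from mv import *
st();robot.sign_off()
```

```text
t 23.6 tcp [0.4928 0.1127 0.0416] zang 5.06 ydown [ 0.0032  0.0021 -1.    ] gap mm 13.7 F [ 7.1  1.1 -3.5] q7 [ 0.    0.4  -0.42  2.1   0.26  0.68 -0.5 ]
the job is handed in; nothing more can be done
```

The job is handed in at about 23.6 s of the 61 s. The three blanks are in one pile on the deck, and the arm is still holding the jaw open at the index blade.

- **Pile:** I laid the two light-wood blanks on the base blank, squeezed the pile along both sides to bring the edges flush (the gap read 50.0 mm and 79.7 mm), and let go. The last side picture shows the pile flush and undisturbed.
- **Jaw:** I gripped the handle at 40 N and pulled the jaw open. The spring was pulling back with about 7 N. In the last side picture the pointer and the blade both come out at about −37 mm along the jig's x.
- **Where the checks disagreed:** The top view from before the pull gave about 30 mm to open, good to roughly half a millimetre. The tool itself moved 29.5 mm, and the jaw appears to have shifted about 0.6 mm when the fingers closed. My first stop at 30.1 mm looked about 0.5 mm too far, so I backed off. Level is therefore good to about 0.5–1 mm.
- **Not checked:** The arm hid the pointer from the top camera at the end, so only the side view confirms the final position.

The pliers, the bowl and the glue stick were left alone.

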